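# Load the drill rack with turned furniture feet, studs to the ticks

### The job

Get the drill rack ready for cross-drilling: take every spoiled dark turning out of the rack into the blue scrap tray, and lay each turned foot on its side in a slot of its own, resting in both saddles with its steel base at the green headboard and its brass stud turned to point straight up, in line with the red tick. Only when all of that is done, throw the yellow clamp lever behind the headboard all the way over, away from the robot; leave the gouge, glue and sanding block alone.

Things in the scene. Friction and masses are not known exactly. Their poses are not given: they have to be found in the camera images.
- foot_a: turned furniture foot, 260 g, may be absent; starts upright on its dark steel base disc (52 mm across, 12 mm thick); above it a pale wooden shaft 34 mm across to the top at 108 mm. A red-ended brass stud, 10 mm across, sticks 12 mm out of the side, centred 24 mm up. Centre of mass 19 mm up. Origin: centre of the underside; z: along the axis to the top; x: out along the stud
- foot_b: turned furniture foot, 260 g, may be absent; starts upright on its dark steel base disc (52 mm across, 12 mm thick); above it a pale wooden shaft 34 mm across to the top at 108 mm. A red-ended brass stud, 10 mm across, sticks 12 mm out of the side, centred 24 mm up. Centre of mass 19 mm up. Origin: centre of the underside; z: along the axis to the top; x: out along the stud
- foot_c: turned furniture foot, 260 g, may be absent; starts upright on its dark steel base disc (52 mm across, 12 mm thick); above it a pale wooden shaft 34 mm across to the top at 108 mm. A red-ended brass stud, 10 mm across, sticks 12 mm out of the side, centred 24 mm up. Centre of mass 19 mm up. Origin: centre of the underside; z: along the axis to the top; x: out along the stud
- foot_d: turned furniture foot, 260 g, may be absent; starts upright on its dark steel base disc (52 mm across, 12 mm thick); above it a pale wooden shaft 34 mm across to the top at 108 mm. A red-ended brass stud, 10 mm across, sticks 12 mm out of the side, centred 24 mm up. Centre of mass 19 mm up. Origin: centre of the underside; z: along the axis to the top; x: out along the stud
- reject_0: spoiled dark wooden turning without stud, 70 g, may be absent; a rod 34 mm across, 104 mm long, with a collar 52 mm across, 12 mm thick at one end; starts lying in slot 0 of the rack, collar at the headboard. Origin: its middle, on its axis; x runs along the rod away from the collar
- reject_1: spoiled dark wooden turning without stud, 70 g, may be absent; a rod 34 mm across, 104 mm long, with a collar 52 mm across, 12 mm thick at one end; starts lying in slot 1 of the rack, collar at the headboard. Origin: its middle, on its axis; x runs along the rod away from the collar
- reject_2: spoiled dark wooden turning without stud, 70 g, may be absent; a rod 34 mm across, 104 mm long, with a collar 52 mm across, 12 mm thick at one end; starts lying in slot 2 of the rack, collar at the headboard. Origin: its middle, on its axis; x runs along the rod away from the collar
- reject_3: spoiled dark wooden turning without stud, 70 g, may be absent; a rod 34 mm across, 104 mm long, with a collar 52 mm across, 12 mm thick at one end; starts lying in slot 3 of the rack, collar at the headboard. Origin: its middle, on its axis; x runs along the rod away from the collar
- slot0_foot (a point): slot 0 (at the rack's +y side, nearest the robot): where the centre of a foot's underside belongs: 62 mm above the bench, 8 mm off the headboard; the foot lies along rack +x. Axes as the rack. A 20 mm thick V saddle holds the base disc (-4..16 mm from here), between partitions 60 mm apart, 84 mm high; an 8 mm one, 70 mm high, the shaft (94..102 mm)
- slot1_foot (a point): slot 1 (the second from the robot): where the centre of a foot's underside belongs: 62 mm above the bench, 8 mm off the headboard; the foot lies along rack +x. Axes as the rack. A 20 mm thick V saddle holds the base disc (-4..16 mm from here), between partitions 60 mm apart, 84 mm high; an 8 mm one, 70 mm high, the shaft (94..102 mm)
- slot2_foot (a point): slot 2 (the third from the robot): where the centre of a foot's underside belongs: 62 mm above the bench, 8 mm off the headboard; the foot lies along rack +x. Axes as the rack. A 20 mm thick V saddle holds the base disc (-4..16 mm from here), between partitions 60 mm apart, 84 mm high; an 8 mm one, 70 mm high, the shaft (94..102 mm)
- slot3_foot (a point): slot 3 (at the rack's -y side, farthest from the robot): where the centre of a foot's underside belongs: 62 mm above the bench, 8 mm off the headboard; the foot lies along rack +x. Axes as the rack. A 20 mm thick V saddle holds the base disc (-4..16 mm from here), between partitions 60 mm apart, 84 mm high; an 8 mm one, 70 mm high, the shaft (94..102 mm)
- rack: fixed drill rack; origin on the bench, x along the slots away from the green headboard, y across. Base board 12 mm thick, x -160..85, y -150..150 mm. Headboard 280 wide, 95 high, inner face at x -68, a red tick over each slot. Four slots at y 108, 36, -36, -108 mm, 72 mm apart, each a pair of open V saddles (see slot points)
- clamp (a joint): clamp lever on the rack behind the headboard (rack x -128 mm, y 0), a toggle 80 mm long with a yellow knob, that stays where it is left; 0 = leaning 0.5 rad towards the robot (rack +y), 1.0 = leaning 0.5 rad away from the robot (rack -y), clamped. Push its knob along the rack's -y
- clamp_tip (a point): centre of the tip knob of the clamp lever
- scrap_tray: fixed blue open scrap tray, outside 150 (x) x 200 (y) x 45 mm high, 5 mm walls and floor. Origin: centre of its underside
- gouge: blue-handled turning tool lying on the bench, 260 mm long; bystander. Origin: on the bench under it
- glue: upright white glue bottle, 56 mm across, 150 mm high; bystander. Origin: centre of its underside
- sanding_block: cork sanding block, 70 x 110 x 35 mm; bystander. Origin: centre of its underside
Mind the look-alikes: they are no part of the job. What is shaped like the reject_2 but pink or turquoise is not meant. Leave any turquoise look-alike of the foot_b alone.

How it is judged:
On the way, in this order (a step that is already met when the one before it is completed fails the run):
1. the rack is cleared of spoiled turnings and every foot lies in a slot with its stud up, the clamp lever not yet thrown ((distance between foot_a and slot0_foot below 0.02 m or distance between foot_a and slot1_foot below 0.02 m or distance between foot_a and slot2_foot below 0.02 m or distance between foot_a and slot3_foot below 0.02 m) and angle between the z axis of each of foot_a, foot_b, foot_c, foot_d and the x axis of rack, either way round below 0.12 rad and angle between each of foot_a, foot_b, foot_c, foot_d's own x axis and vertical below 0.3 rad and linear speed of each of foot_a, foot_b, foot_c, foot_d below 0.02 m/s and (distance between foot_b and slot0_foot below 0.02 m or distance between foot_b and slot1_foot below 0.02 m or distance between foot_b and slot2_foot below 0.02 m or distance between foot_b and slot3_foot below 0.02 m) and (distance between foot_c and slot0_foot below 0.02 m or distance between foot_c and slot1_foot below 0.02 m or distance between foot_c and slot2_foot below 0.02 m or distance between foot_c and slot3_foot below 0.02 m) and (distance between foot_d and slot0_foot below 0.02 m or distance between foot_d and slot1_foot below 0.02 m or distance between foot_d and slot2_foot below 0.02 m or distance between foot_d and slot3_foot below 0.02 m) and x of reject_0 in the frame of scrap_tray between -0.07 and 0.07 m and y of reject_0 in the frame of scrap_tray between -0.095 and 0.095 m and z of each of reject_0, reject_1, reject_2, reject_3 in the frame of scrap_tray below 0.062 m and linear speed of each of reject_0, reject_1, reject_2, reject_3 below 0.03 m/s and x of reject_1 in the frame of scrap_tray between -0.07 and 0.07 m and y of reject_1 in the frame of scrap_tray between -0.095 and 0.095 m and x of reject_2 in the frame of scrap_tray between -0.07 and 0.07 m and y of reject_2 in the frame of scrap_tray between -0.095 and 0.095 m and x of reject_3 in the frame of scrap_tray between -0.07 and 0.07 m and y of reject_3 in the frame of scrap_tray between -0.095 and 0.095 m and value of joint clamp below 0.4 rad), for 0.2 s.
2. the clamp lever is thrown (value of joint clamp above 0.85 rad), for 0.2 s.
At the end, for the whole second after the job is handed in: Every foot present lies in a slot: centre of its underside within 20 mm of the slot's point, axis within 0.12 rad of the slot's direction, stud within 0.30 rad of straight up, at rest; every spoiled turning present lies at rest in the scrap tray; the clamp lever is beyond 0.85 rad ((distance between foot_a and slot0_foot below 0.02 m or distance between foot_a and slot1_foot below 0.02 m or distance between foot_a and slot2_foot below 0.02 m or distance between foot_a and slot3_foot below 0.02 m) and angle between the z axis of each of foot_a, foot_b, foot_c, foot_d and the x axis of rack, either way round below 0.12 rad and angle between each of foot_a, foot_b, foot_c, foot_d's own x axis and vertical below 0.3 rad and linear speed of each of foot_a, foot_b, foot_c, foot_d below 0.02 m/s and (distance between foot_b and slot0_foot below 0.02 m or distance between foot_b and slot1_foot below 0.02 m or distance between foot_b and slot2_foot below 0.02 m or distance between foot_b and slot3_foot below 0.02 m) and (distance between foot_c and slot0_foot below 0.02 m or distance between foot_c and slot1_foot below 0.02 m or distance between foot_c and slot2_foot below 0.02 m or distance between foot_c and slot3_foot below 0.02 m) and (distance between foot_d and slot0_foot below 0.02 m or distance between foot_d and slot1_foot below 0.02 m or distance between foot_d and slot2_foot below 0.02 m or distance between foot_d and slot3_foot below 0.02 m) and x of reject_0 in the frame of scrap_tray between -0.07 and 0.07 m and y of reject_0 in the frame of scrap_tray between -0.095 and 0.095 m and z of each of reject_0, reject_1, reject_2, reject_3 in the frame of scrap_tray below 0.062 m and linear speed of each of reject_0, reject_1, reject_2, reject_3 below 0.03 m/s and x of reject_1 in the frame of scrap_tray between -0.07 and 0.07 m and y of reject_1 in the frame of scrap_tray between -0.095 and 0.095 m and x of reject_2 in the frame of scrap_tray between -0.07 and 0.07 m and y of reject_2 in the frame of scrap_tray between -0.095 and 0.095 m and x of reject_3 in the frame of scrap_tray between -0.07 and 0.07 m and y of reject_3 in the frame of scrap_tray between -0.095 and 0.095 m and value of joint clamp above 0.85 rad); the robot touches nothing.
It fails at once if the gouge is pushed more than 30 mm (distance of gouge from where it was at the start of the episode above 0.03 m).
It fails at once if the glue bottle is pushed more than 30 mm (distance of glue from where it was at the start of the episode above 0.03 m).
It fails at once if the sanding block is pushed more than 30 mm (distance of sanding_block from where it was at the start of the episode above 0.03 m).
It fails at once if the glue bottle is tipped (angle between glue's own z axis and vertical above 0.5 rad).
Of reject_0, reject_1, reject_2, reject_3 only 1 to 2 are there at a start; the rules pass over those that are not, and their reading is None.
Of foot_a, foot_b, foot_c, foot_d only 3 to 4 are there at a start; the rules pass over those that are not, and their reading is None.
At some moment in a run one of foot_a, foot_b, foot_c, foot_d, reject_0, reject_1, reject_2, reject_3 may be knocked a few centimetres aside while the robot is not near it.
It also fails if it takes over 210 s, if anything falls off the work surface, if the arm or the gripper's body presses on something with over 40 N, if the wrist force passes 120 N, or if a joint passes its speed limit or range.

### The arm

A 6-joint arm with a two-finger parallel gripper is mounted at the origin on the work surface. World frame = base frame: x ahead of the robot, y to its left, z up, the work surface at z = 0. Lengths are in m, angles in rad, forces in N, time in s.
With the tool pointing down it reaches from about 0.4 to 0.825 m from the base axis. Payload 7 kg.
Tool frame: the origin (TCP) lies at the very end of the fingers, on their centre line; the grasp point (between the pads) lies 19 mm behind it; z points along the fingers, y is the direction in which the jaws open and shut (so a half turn about z gives the same grasp; the last joint's range is limited). The gripper opens to 88 mm and grips with 3 to 60 N. Pads are 19 mm wide; open, the fingers measure 130 mm over their backs; the gripper's body (78 mm by 193 mm) begins 47 mm behind the grasp point.
Start: joints at [-0.847, 0.359, 0.012, 0, -1.224, -0.288], TCP at [0.285, -0.612, 0.227] pointing down, gripper open.
Joint ranges: [-3.07, 3.07], [-1.43, 2.12], [-1.02, 1.25], [-3.03, 1.67], [-3.05, -0], [-3.03, 3.03]. Speed limits (rad/s): [2.39, 2.39, 3.01, 3.14, 3.14, 3.14].

### API

Orientations are given as [roll, pitch, yaw] about the fixed x, y, z axes, in that order (R = Rz(yaw) Ry(pitch) Rx(roll)).
In Python, from station import arm gives the robot as it stands.
- The arm moves only by the shell command python3 -m inch 'ROWS' [FORCE]. ROWS is text: rows parted by semicolons, each of 7 numbers parted by spaces: the closure, from 0 (fully open) to 1 (shut), then the shift along the tool's x, y, z each as a share of 300 mm, from -1 to 1, then the turn, a rotation vector about the tool's x, y, z each as a share of 60 degrees, from -1 to 1. In form: grip tx ty tz rx ry rz; .... A call has 1 to 12 rows; each row is the pose to reach, as a shift and turn from the pose commanded when the call began, along the tool's axes at that moment; what a row does not reach only later rows make up. A row lasts 1/10 s, in which the tool goes at most 50 mm and 8.59 degrees, less where a joint would pass 70% of its speed; a pose out of reach is approached as far as the arm can. A call with a number of a shift or a turn outside -1 to 1 is refused whole. A call with a gripper value outside its range is refused whole. The fingers move at their own pace and stop on an object; FORCE is the grip in N (left out, the last holds). Time passes only in rows, so rows that repeat a pose let the fingers close. It gives the time, the measured TCP pose, the force and the opening at its end, in the units of the state.
- arm.get_state(): the state, without advancing time (a new reading comes with each control period).
- arm.grab_frame(name): name is "scene" or "side" or "wrist"; returns a dict with "img" (400x640x3 uint8, red, green, blue), "range_z" (400x640 float32, m along the optical axis (not along the pixel's ray), 0 where there is no reading), "fx", "fy", "cx", "cy" (pixels), "extrinsics" (4x4, takes a point from world to camera coordinates); the wrist camera has in their place "tool_from_camera" (4x4, takes a point from camera to tool coordinates, whose origin is the TCP and whose axes are the flange's). Camera axes: x right, y up, looking along -z (the intrinsics and any distortion apply to the point x, -y, -z); pixel columns grow to the right and rows downward; lengths in m; the calibration is good to about 2 mm. A picture is of the moment at which its call begins: read the wrist's pose just before it.
- arm.job_done(): hands the job in, once; it reports no verdict.
The state is a dict: "t": time; "q": joint angles; "qd": joint speeds; "joint_efforts": joint torques, N m; "eef_pos": TCP position; "ee_rot": TCP orientation; "force": force on the tool from outside, world axes, zero at the start; "moment": the same for the moment, N m; "width": finger opening in m.
Only numpy, scipy, OpenCV 4.12 (cv2) and the standard library are available. Lean on these libraries where they do the work, as an engineer would, in place of code of your own. Each camera call takes 0.05 s, during which the arm holds its last target.

## Working session

There is one attempt and no reset: what is moved stays moved. The work goes in short steps, Python scripts to look and compute and a shell command to move; the robot and the scene stay as the last step left them, time stands still between calls to the robot, and variables do not carry over. Pictures are saved under pics/ and viewed, and the job is handed in when it is done.

```bash
ls -la; mkdir -p pics; cat > h.py <<'E'
import numpy as np, cv2
from station import arm
from scipy.spatial.transform import Rotation as R
def grab(name, save=None):
    s=arm.get_state()
    f=arm.grab_frame(name)
    if save: cv2.imwrite('pics/'+save+'.png', f['img'][:,:,::-1])
    if 'extrinsics' in f: T=np.linalg.inv(f['extrinsics'])
    else:
        W=np.eye(4); W[:3,:3]=R.from_euler('xyz',s['ee_rot']).as_matrix(); W[:3,3]=s['eef_pos']
        T=W@f['tool_from_camera']
    f['T']=T
    return f
def cloud(f):
    z=f['range_z']; h,w=z.shape
    u,v=np.meshgrid(np.arange(w),np.arange(h))
    P=np.stack([(u-f['cx'])/f['fx']*z, -(v-f['cy'])/f['fy']*z, -z, np.ones_like(z)],-1)
    P=P@f['T'].T
    P=P[...,:3]; P[z==0]=np.nan
    return P
def ray(f,u,v,zp):
    d=np.array([(u-f['cx'])/f['fx'], -(v-f['cy'])/f['fy'], -1.])
    d=f['T'][:3,:3]@d; o=f['T'][:3,3]
    return o+d*(zp-o[2])/d[2]
E
python3 - <<'E'
from h import *
s=arm.get_state(); print({k:np.round(v,3).tolist() for k,v in s.items()})
for n in ['scene','side','wrist']:
    f=grab(n,n+'0'); print(n,f.keys(),f['T'].round(3).tolist(), f['fx'],f['cx'],f['cy'])
E
```

```text
total 12
drwxr-xr-x  3 agent agent 4096 Dec  5 23:44 .
drwxr-xr-x 23 root  root  4096 Dec  5 23:44 ..
drwxr-xr-x  2 agent agent 4096 Dec  5 23:44 pics
{'t': 0.0, 'q': [-0.847, 0.359, 0.011, -0.0, -1.224, -0.288], 'qd': [0.0, -0.0, -0.0, 0.001, 0.001, -0.001], 'joint_efforts': [-0.002, -58.272, 29.305, 6.997, 0.007, -0.0], 'eef_pos': [0.285, -0.611, 0.226], 'ee_rot': [3.14, -0.0, -2.706], 'force': [1.43, -0.187, -0.033], 'moment': [0.02, -0.046, -0.013], 'width': 0.088}
scene dict_keys(['img', 'range_z', 'fx', 'fy', 'cx', 'cy', 'extrinsics', 'T']) [[-0.748, -0.576, 0.33, 0.96], [0.663, -0.642, 0.385, 0.491], [-0.01, 0.507, 0.862, 1.167], [0.0, 0.0, 0.0, 1.0]] 462.82009944473543 320.7306147054123 200.65970316857522
side dict_keys(['img', 'range_z', 'fx', 'fy', 'cx', 'cy', 'extrinsics', 'T']) [[-0.924, 0.254, -0.285, 0.191], [-0.381, -0.589, 0.712, 0.922], [0.013, 0.767, 0.642, 0.944], [0.0, 0.0, 0.0, 1.0]] 394.4132476051099 322.7750780269771 201.65705048926256
wrist dict_keys(['img', 'range_z', 'fx', 'fy', 'cx', 'cy', 'tool_from_camera', 'T']) [[-0.421, -0.866, -0.271, 0.211], [0.907, -0.401, -0.127, -0.646], [0.001, -0.299, 0.954, 0.384], [0.0, 0.0, 0.0, 1.0]] 310.21621140682225 320.40983239231673 198.9218063942983
```

View pics/scene0.png

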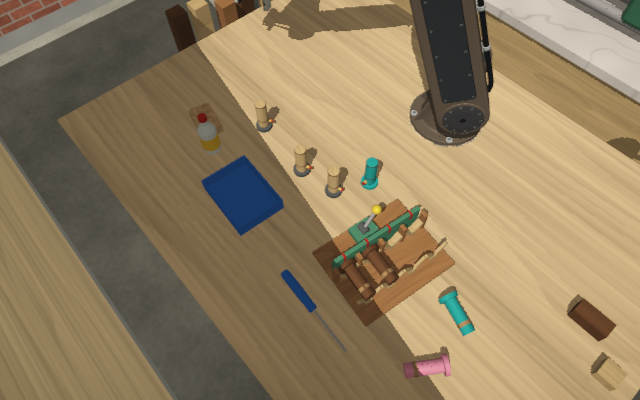

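View pics/side0.png

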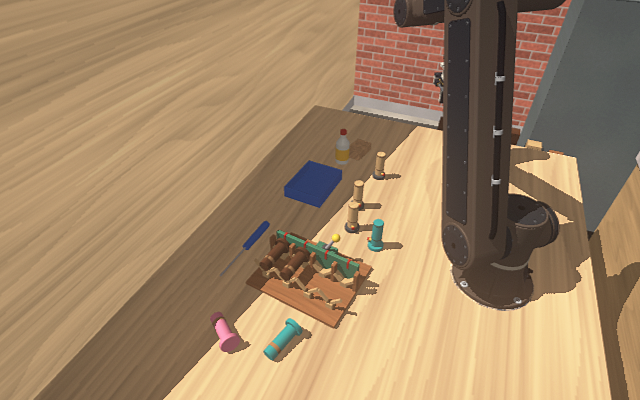

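View pics/wrist0.png

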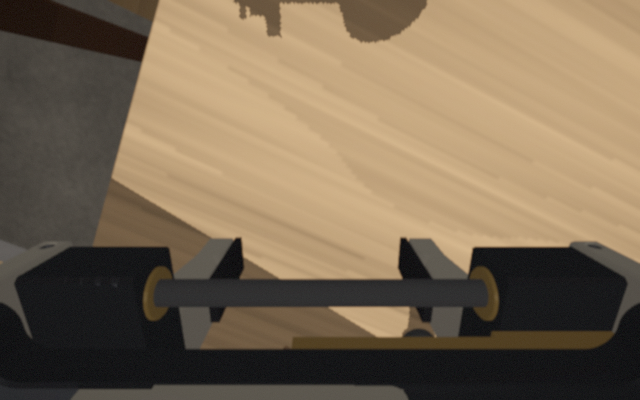

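Scene view: three pale feet with steel bases at (263,115), (302,158), (334,182). A turquoise upright look-alike is at (371,172), with turquoise and pink lying ones at (457,312) and (428,367). The two dark rejects are in the rack at (359,280) and (380,263). The tray is at (243,195) and the clamp knob at (377,210).

```bash
cat > look.py <<'E'
from h import *
fs=grab('scene','s1'); fd=grab('side','d1')
def up(f,x0,x1,y0,y1,k,name):
    cv2.imwrite('pics/'+name+'.png',cv2.resize(f['img'][y0:y1,x0:x1,::-1],None,fx=k,fy=k,interpolation=cv2.INTER_CUBIC))
up(fs,230,390,80,220,5,'c_feet'); up(fs,300,470,190,330,4.6,'c_rack')
up(fd,330,400,130,260,4.5,'c_feet_d'); up(fd,240,380,220,330,5,'c_rack_d')
for nm,f in (('scene',fs),('side',fd)):
    P=cloud(f); hsv=cv2.cvtColor(f['img'],cv2.COLOR_RGB2HSV)
    h,s,v=[hsv[...,i].astype(int) for i in range(3)]
    z=P[...,2]
    def med(m,t):
        n,l,st,c=cv2.connectedComponentsWithStats(m.astype(np.uint8))
        for i in range(1,n):
            if st[i,4]>4: 
                q=P[l==i]; print(nm,t,st[i,4],c[i].round(1),np.nanmedian(q,0).round(3),np.nanmin(q,0).round(3),np.nanmax(q,0).round(3))
    med((h>22)&(h<33)&(s>180)&(v>120)&(z>0.05),'yellow')
    med((h>108)&(h<122)&(s>150)&(z>-0.01),'blue')
    med((h>84)&(h<96)&(s>150)&(z>0.01),'turq')
    med(((h<6)|(h>174))&(s>170)&(v>110)&(z>0.0)&(P[...,0]>0.1)&(np.hypot(P[...,0],P[...,1])<1),'red')
    m=(z>0.09)&(z<0.125)&(np.hypot(P[...,0],P[...,1])<0.95)&(np.hypot(P[...,0],P[...,1])>.3)
    med(m,'top')
E
python3 look.py
```

```text
scene yellow 52 [376.6 209.1] [0.465 0.136 0.114] [0.454 0.126 0.103] [0.474 0.144 0.121]
scene turq 277 [370.8 172.6] [0.372 0.027 0.071] [ 0.342 -0.005  0.01 ] [0.387 0.043 0.112]
scene turq 408 [453.9 306.8] [0.486 0.435 0.038] [0.452 0.4   0.021] [0.505 0.476 0.055]
scene turq 93 [467.1 328.9] [0.501 0.493 0.032] [0.482 0.482 0.019] [0.514 0.505 0.04 ]
scene red 12 [410.1 214.1] [0.399 0.2   0.093] [0.395 0.19  0.073] [0.402 0.203 0.097]
scene red 13 [389.  227.8] [0.47  0.192 0.093] [0.467 0.181 0.078] [0.474 0.193 0.1  ]
scene red 16 [366.6 241.8] [0.542 0.181 0.094] [0.538 0.171 0.073] [0.545 0.184 0.098]
scene red 15 [343.9 256.7] [0.612 0.173 0.094] [0.611 0.162 0.073] [0.616 0.175 0.097]
scene top 182 [631.8  13.9] [-0.742  0.174  0.106] [-0.768  0.139  0.09 ] [-0.73   0.209  0.124]
scene top 113 [259.9 105.2] [ 0.467 -0.358  0.106] [ 0.448 -0.38   0.091] [ 0.482 -0.346  0.111]
scene top 200 [205.5 128.9] [ 0.645 -0.393  0.104] [ 0.611 -0.427  0.09 ] [ 0.666 -0.376  0.124]
scene top 129 [299.7 150.4] [ 0.488 -0.149  0.106] [ 0.467 -0.169  0.09 ] [ 0.503 -0.134  0.113]
scene
[... 988 characters left out ...]
[0.401 0.198 0.093] [0.398 0.188 0.076] [0.403 0.201 0.097]
side top 101 [342.3 141.4] [ 0.635 -0.395  0.103] [ 0.614 -0.421  0.09 ] [ 0.666 -0.378  0.125]
side top 60 [380.6 155.4] [ 0.464 -0.356  0.105] [ 0.449 -0.378  0.09 ] [ 0.481 -0.345  0.113]
side top 77 [358.3 184.4] [ 0.486 -0.145  0.106] [ 0.47 -0.17  0.09] [ 0.503 -0.135  0.111]
side top 92 [353.1 206.2] [ 0.463 -0.027  0.107] [ 0.448 -0.053  0.09 ] [ 0.483 -0.015  0.112]
side top 102 [377.8 223.9] [0.364 0.023 0.106] [ 0.349 -0.     0.09 ] [0.382 0.034 0.112]
side top 365 [317.9 248.3] [0.498 0.183 0.094] [0.369 0.157 0.09 ] [0.647 0.203 0.099]
side top 58 [335.3 237.6] [0.463 0.137 0.112] [0.452 0.125 0.09 ] [0.476 0.144 0.119]
```

View pics/c_feet.png

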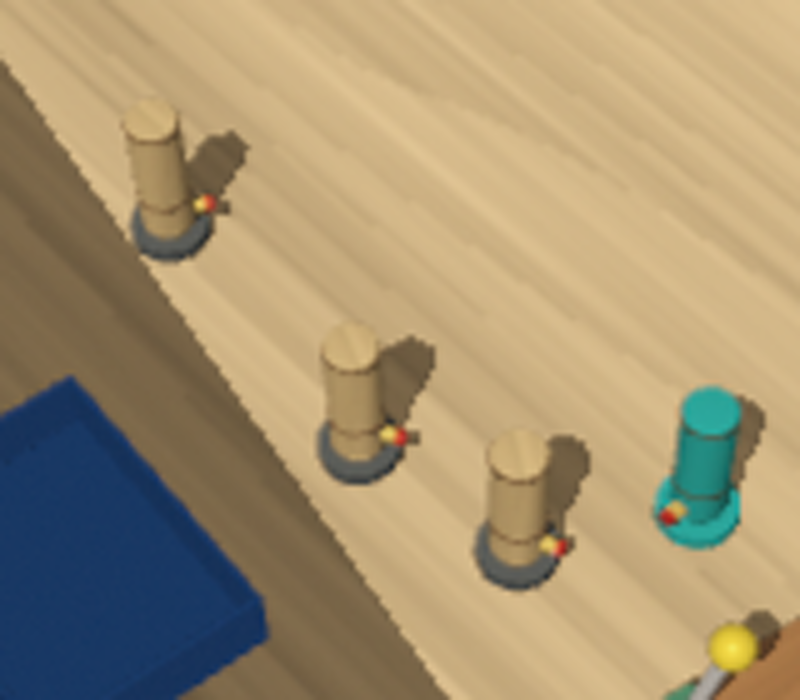

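View pics/c_rack.png

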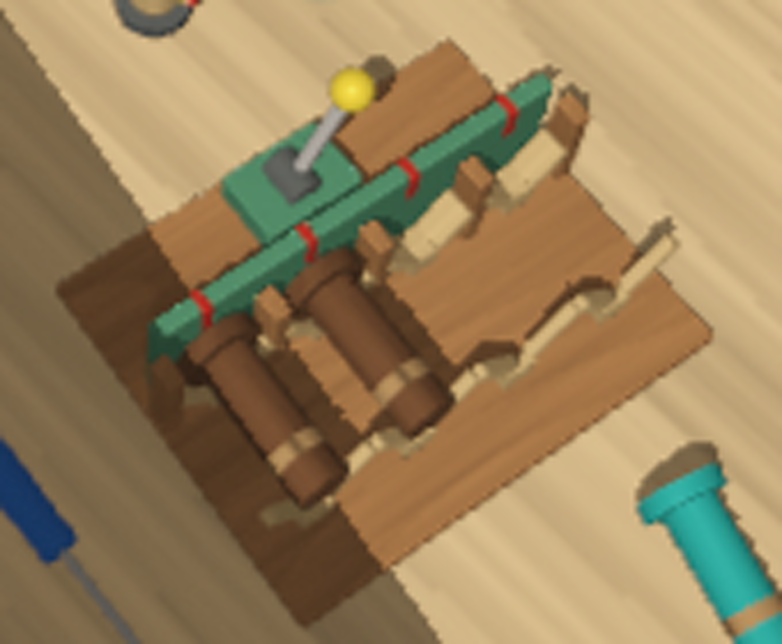

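View pics/c_feet_d.png

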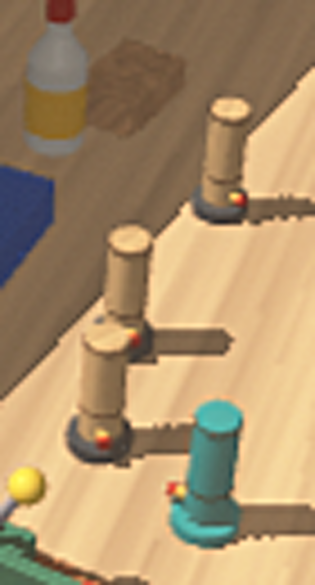

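View pics/c_rack_d.png

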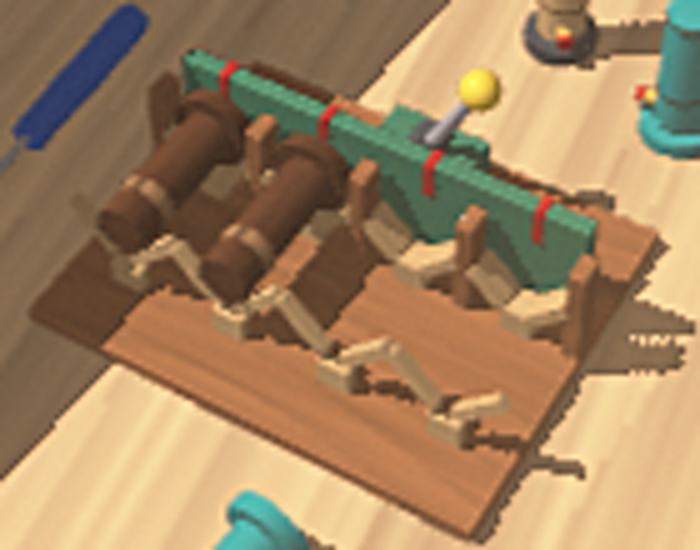

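```bash
cat > feet.py <<'E'
from h import *
from scipy.optimize import least_squares
def detect(verbose=True):
    views=[('scene',grab('scene')),('side',grab('side'))]
    tops=[];reds=[]
    for nm,f in views:
        P=cloud(f); hsv=cv2.cvtColor(f['img'],cv2.COLOR_RGB2HSV)
        h,s,v=[hsv[...,i].astype(int) for i in range(3)]
        r=np.hypot(P[...,0],P[...,1])
        m=(P[...,2]>.1)&(P[...,2]<.114)&(r<.95)&(r>.2)&(h>8)&(h<26)&(s<150)&(P[...,1]<0.06)
        n,l,st,c=cv2.connectedComponentsWithStats(m.astype(np.uint8),connectivity=8)
        for i in range(1,n):
            if st[i,4]>=20: tops.append((nm,P[l==i][:,:2],c[i]))
        m=((h<8)|(h>172))&(s>150)&(v>100)&(P[...,2]>0)&(P[...,2]<.05)&(r<.95)&(P[...,1]<0.12)
        n,l,st,c=cv2.connectedComponentsWithStats(m.astype(np.uint8),connectivity=8)
        for i in range(1,n):
            if st[i,4]>=2:
                reds.append((nm,ray(f,c[i][0],c[i][1],.025)[:2],c[i],st[i,4]))
    out=[]
    used=set()
    for i,(nm,p,c) in enumerate(tops):
        if i in used: continue
        g=[p]
        for j in range(i+1,len(tops)):
            if j not in used and np.linalg.norm(tops[j][1].mean(0)-p.mean(0))<.03: g.append(tops[j][1]);used.add(j)
        cs=np.mean([(q.min(0)+q.max(0))/2 for q in g],0)
        near=[(a,b) for a,b,_,_ in reds if np.linalg.norm(b-cs)<.045]
        print('foot',cs.round(4),len(g),[ (a,b.round(3).tolist(),round(float(np.degrees(np.arctan2(*(b-cs)[::-1]))),1),round(float(np.linalg.norm(b-cs)),3)) for a,b in near])
detect()
E
python3 feet.py
python3 - <<'E'
from h import *
f=grab('scene'); P=cloud(f); hsv=cv2.cvtColor(f['img'],cv2.COLOR_RGB2HSV)
print(hsv[195,243],P[195,243])
h,s,v=[hsv[...,i].astype(int) for i in range(3)]
m=((h>100)&(h<125)&(s>140)).astype(np.uint8)
n,l,st,c=cv2.connectedComponentsWithStats(m)
for i in range(1,n):
    if st[i,4]>100:
        q=P[l==i]; print(st[i],c[i],np.nanmin(q,0).round(3),np.nanmax(q,0).round(3))
        rim=q[(q[:,2]>.036)&(q[:,2]<.055)][:,:2].astype(np.float32)
        if len(rim)>50: print(cv2.minAreaRect(rim), len(rim))
# rack: base board top & boundary, headboard top
q=P[(P[...,2]>.086)&(P[...,2]<.1)&(h>60)&(h<90)&(s>60)][:,:2].astype(np.float32)
print('headboard',cv2.minAreaRect(q))
E
```

```text
foot [ 0.4647 -0.3636] 2 [('side', [0.443, -0.349], 145.4, 0.026)]
foot [ 0.4857 -0.1511] 2 [('scene', [0.469, -0.128], 125.2, 0.028), ('side', [0.469, -0.133], 131.6, 0.025)]
foot [ 0.4645 -0.0333] 2 [('scene', [0.452, -0.008], 116.5, 0.029), ('side', [0.454, -0.011], 116.3, 0.025)]
foot [ 0.6396 -0.4001] 1 []
[108 191 100] [ 6.71218476e-01 -1.98450500e-01  5.29819008e-04]
[ 202  156   81   79 3478] [242.53479011 194.30649799] [ 0.597 -0.295 -0.003] [ 0.757 -0.085  0.052]
((0.6764134764671326, -0.19031959772109985), (0.20257918536663055, 0.1500694900751114), 86.10175323486328) 465
[282 270  34  42 418] [298.14354067 290.29186603] [0.727 0.075 0.009] [0.757 0.202 0.031]
headboard ((-0.05465942621231079, 0.15923891961574554), (0.1945081651210785, 1.3867028951644897), 83.04728698730469)
```

```bash
python3 - <<'E'
from h import *
for nm in ('scene','side'):
    f=grab(nm); P=cloud(f); hsv=cv2.cvtColor(f['img'],cv2.COLOR_RGB2HSV)
    h,s,v=[hsv[...,i].astype(int) for i in range(3)]
    reg=(P[...,0]>.3)&(P[...,0]<.72)&(P[...,1]>.05)&(P[...,1]<.4)
    q=P[reg&(P[...,2]>.091)&(P[...,2]<.099)&(h>55)&(h<95)&(s>60)][:,:2].astype(np.float32)
    print(nm,'headboard',cv2.minAreaRect(q),len(q))
    b=P[reg&(P[...,2]>.008)&(P[...,2]<.016)][:,:2].astype(np.float32)
    print('board',cv2.minAreaRect(b),len(b))
    ticks=[]
    m=((h<6)|(h>174))&(s>170)&(v>110)&reg&(P[...,2]>.088)&(P[...,2]<.11)
    n,l,st,c=cv2.connectedComponentsWithStats(m.astype(np.uint8))
    for i in range(1,n):
        if st[i,4]>4: print(ray(f,*c[i],.095).round(4))
    # dark rejects
    m=reg&(P[...,2]>.07)&(P[...,2]<.085)&(v<130)
    n,l,st,c=cv2.connectedComponentsWithStats(m.astype(np.uint8))
    for i in range(1,n):
        if st[i,4]>40: print('rej',st[i,4],c[i],np.nanmean(P[l==i],0).round(3),cv2.minAreaRect(P[l==i][:,:2].astype(np.float32)))
E
```

```text
scene headboard ((0.5065063238143921, 0.1812896728515625), (0.013698717579245567, 0.27636831998825073), 82.65200805664062) 379
board ((0.4869335889816284, 0.24226638674736023), (0.30456316471099854, 0.36280620098114014), 85.74018096923828) 5169
[0.3984 0.1963 0.095 ]
[0.4701 0.1885 0.095 ]
[0.5414 0.1776 0.095 ]
[0.6129 0.1702 0.095 ]
rej 175 [379.42857143 237.08      ] [0.501 0.189 0.077] ((0.48900651931762695, 0.19804449379444122), (0.020788097754120827, 0.24109509587287903), 82.57794952392578)
rej 411 [380.06569343 262.94647202] [0.552 0.24  0.077] ((0.554137110710144, 0.24161916971206665), (0.1033339574933052, 0.05374593287706375), 81.88015747070312)
rej 496 [354.16129032 276.22379032] [0.625 0.222 0.077] ((0.6336082816123962, 0.22280269861221313), (0.11775827407836914, 0.06477700173854828), 77.62936401367188)
side headboard ((0.5061870813369751, 0.18025416135787964), (0.015658903867006302, 0.2753300368785858), 82.93292999267578) 261
board ((0.5128886699676514, 0.21626566350460052), (0.24888107180595398, 0.30186569690704346), 82.82427215576172) 3337
[0.6142 0.1662 0.095 ]
[0.5432 0.1767 0.095 ]
[0.4716 0.1855 0.095 ]
[0.4007 0.1949 0.095 ]
rej 739 [288.27469553 253.42083897] [0.579 0.22  0.077] ((0.5738207101821899, 0.2319914847612381), (0.11554038524627686, 0.18486617505550385), 82.42814636230469)
rej 72 [335.51388889 260.80555556] [0.439 0.194 0.079] ((0.43776068091392517, 0.19618165493011475), (0.009756644256412983, 0.06878778338432312), 82.3463363647461)
```

```bash
cat > plan.py <<'E'
import sys
from h import *
# rack frame
O=np.array([0.516,0.2543,0]); U=np.array([0.127,0.992,0]);U/=np.linalg.norm(U); V=np.array([-U[1],U[0],0]); Z=np.array([0,0,1.])
def slot(i,x=0,h=.062): return O+U*(-.060+x)+V*[.108,.036,-.036,-.108][i]+Z*h
def down(yaw): return R.from_euler('xyz',[np.pi,0,yaw]).as_matrix()
def go(pos,M,label=''):
    s=arm.get_state(); A=R.from_euler('xyz',s['ee_rot']).as_matrix()
    d=A.T@(np.asarray(pos)-s['eef_pos'])/.3
    rv=R.from_matrix(A.T@M).as_rotvec()/np.radians(60)
    n=max(np.linalg.norm(d)*6, np.linalg.norm(rv)*60/8.59)
    print(label,'t %.1f'%s['t'],'w',round(s['width'],4),'F',np.round(s['force'],1),'d',d.round(3),'r',rv.round(3),'rows %.1f'%n)
YR=-1.698
E
python3 -c "
from plan import *
p=slot(3,.052,.2); print(p); go(p,down(YR))"
```

```text
[0.62210976 0.23265009 0.2       ]
 t 0.5 w 0.0879 F [0.4 1.1 0.3] d [-2.207  2.077  0.089] r [ 0.     0.    -0.962] rows 18.2
```

```bash
R="0.43 -1 0.94 0 0 0 0"; python3 -m inch '0.43 -1 0.94 0 0 0 0;0.43 -1 0.94 0 0 0 0;0.43 -1 0.94 0 0 0 0;0.43 -1 0.94 0 0 0 0;0.43 -1 0.94 0 0 0 0;0.43 -1 0.94 0 0 0 0;0.43 -1 0.94 0 0 0 0;0.43 -1 0.94 0 0 0 0;0.43 -1 0.94 0 0 0 0;0.43 -1 0.94 0 0 0 0' 30
python3 -m inch '0.43 -1 0.94 0 0 0 0;0.43 -1 0.94 0 0 0 0;0.43 -1 0.94 0 0 0 0;0.43 -1 0.94 0 0 0 0;0.43 -1 0.94 0 0 0 0;0.43 -1 0.94 0 0 0 0;0.43 -1 0.94 0 0 0 0;0.43 -1 0.94 0 0 0 0;0.43 -1 0.94 0 0 0 0;0.43 -1 0.94 0 0 0 0'
python3 -c "
from plan import *
p=slot(3,.052,.2); go(p,down(YR))"
```

```text
t: 1.5
eef_pos: [0.4386, -0.228, 0.227]
ee_rot: [-3.141, 0.001, -2.702]
force: [-0.6, -0.6, -0.2]
width: 0.0501
t: 2.5
eef_pos: [0.5915, 0.1532, 0.2255]
ee_rot: [-3.141, -0.002, -2.705]
force: [-0.3, 0.1, 0.2]
width: 0.0499
 t 2.5 w 0.0499 F [-0.3  0.1  0.2] d [-0.205  0.197  0.084] r [ 0.001 -0.002 -0.962] rows 6.7
```

```bash
python3 -m inch '0.43 -0.205 0.197 0 0 0 -0.962;0.43 -0.205 0.197 0 0 0 -0.962;0.43 -0.205 0.197 0 0 0 -0.962;0.43 -0.205 0.197 0 0 0 -0.962;0.43 -0.205 0.197 0 0 0 -0.962;0.43 -0.205 0.197 0 0 0 -0.962;0.43 -0.205 0.197 0 0 0 -0.962;0.43 -0.205 0.197 0 0 0 -0.962;0.43 -0.205 0.197 0 0 0 -0.962'
python3 -c "
from plan import *
p=slot(3,.052,.043); go(p,down(YR)); grab('wrist','w1')"
```

```text
t: 3.4
eef_pos: [0.6217, 0.2306, 0.2267]
ee_rot: [3.142, -0.0, -1.703]
force: [1.0, -0.4, 0.1]
width: 0.0499
 t 3.4 w 0.0499 F [ 1.  -0.4  0.1] d [-0.007 -0.     0.612] r [ 0.    -0.    -0.005] rows 3.7
```

View pics/w1.png

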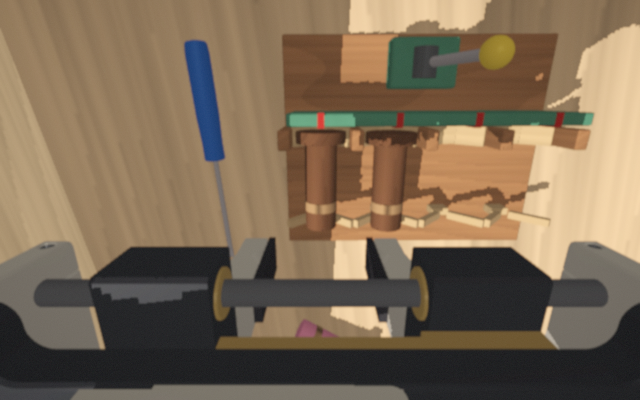

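The wrist view shows both dark rods, at (320,180) and (388,180), and four ticks along row 120. The left rod is centred between the fingers. I'll cross-check the rack pose from here.

```bash
python3 - <<'E'
from plan import *
f=grab('wrist'); hsv=cv2.cvtColor(f['img'],cv2.COLOR_RGB2HSV)
h,s,v=[hsv[...,i].astype(int) for i in range(3)]
m=((h<6)|(h>174))&(s>170)&(v>90); m[:100]=0;m[135:]=0
n,l,st,c=cv2.connectedComponentsWithStats(m.astype(np.uint8))
for i in range(1,n):
    if st[i,4]>10:
        # bottom edge of tick top = inner-edge; use bottom row at lower face too
        p=ray(f,c[i][0],c[i][1],.095)-O; print(c[i],st[i],'rack x,y',round(p@U,4),round(p@V,4))
P=cloud(f)
m=(v<110)&(s>80)&(P[...,2]>.065)&(P[...,2]<.09)
n,l,st,c=cv2.connectedComponentsWithStats(m.astype(np.uint8))
for i in range(1,n):
    if st[i,4]>300:
        q=P[l==i]-O; print('rod',st[i],c[i],(q@U).min().round(3),(q@U).max().round(3),np.median(q@V).round(4), np.median(q[(q@U)<-.045]@V).round(4), np.median(q[(q@U)>.0]@V).round(4))
E
```

```text
[320.28571429 120.64285714] [318 113   5  16  70] rack x,y -0.0747 -0.1074
[399.77941176 119.54411765] [397 113   6  14  68] rack x,y -0.0753 -0.0354
[479.32835821 118.97014925] [476 113   7  13  67] rack x,y -0.0754 0.0365
[558.93589744 119.47435897] [555 113   9  14  78] rack x,y -0.0746 0.1086
rod [295 130  51  74 748] [329.42112299 156.78609626] -0.064 0.012 -0.0949 -0.0954 -0.0945
rod [366 131  52  73 868] [396.53917051 148.69124424] -0.063 0.012 -0.027 -0.0348 -0.0242
```

Rack frame agrees to within 1 mm. Descend and grip.

```bash
python3 -m inch '0.43 -0.007 0 0.612 0 0 0;0.43 -0.007 0 0.612 0 0 0;0.43 -0.007 0 0.612 0 0 0;0.43 -0.007 0 0.612 0 0 0;0.43 -0.007 0 0.612 0 0 0;0.43 -0.007 0 0.612 0 0 0;1 -0.007 0 0.612 0 0 0;1 -0.007 0 0.612 0 0 0;1 -0.007 0 0.612 0 0 0;1 -0.007 0 0.612 0 0 0' 30
python3 -m inch '1 0 0 -0.55 0 0 0;1 0 0 -0.55 0 0 0;1 0 0 -0.55 0 0 0;1 0 0 -0.55 0 0 0;1 0 0 -0.55 0 0 0;1 0 0 -0.55 0 0 0'
python3 - <<'E'
from plan import *
print(R.from_euler('z',-86.1).as_matrix()[0,0])
T=np.array([.6764,-.1903,0]); ty=np.array([np.cos(np.radians(86.1)),np.sin(np.radians(86.1)),0])
print('B',T-ty*.045,'A',T+ty*.045)
go(T-ty*.045+Z*.2,down(3.07))
E
```

```text
t: 4.5
eef_pos: [0.6224, 0.2351, 0.0452]
ee_rot: [-3.14, 0.002, -1.698]
force: [-2.6, 1.0, 6.3]
width: 0.0334
t: 5.1
eef_pos: [0.6215, 0.2343, 0.2085]
ee_rot: [-3.141, 0.001, -1.699]
force: [0.1, 0.5, -0.5]
width: 0.033
-0.2895895390399107
B [ 0.67333931 -0.23519579  0.        ] A [ 0.67946069 -0.14540421  0.        ]
 t 5.1 w 0.033 F [ 0.1  0.5 -0.5] d [ 1.53  -0.371  0.027] r [1.000e-03 1.000e-03 1.446e+00] rows 10.1
```

```bash
python3 -m inch '1 0.9 -0.2 0 0 0 0.9;1 0.9 -0.2 0 0 0 0.9;1 0.9 -0.2 0 0 0 0.9;1 0.9 -0.2 0 0 0 0.9;1 0.9 -0.2 0 0 0 0.9;1 0.9 -0.2 0 0 0 0.9;1 0.9 -0.2 0 0 0 0.9;1 0.9 -0.2 0 0 0 0.9'
python3 - <<'E'
from plan import *
go([.6733,-.2352,.2],down(3.07))
E
```

```text
t: 5.9
eef_pos: [0.646, -0.0424, 0.2061]
ee_rot: [3.14, -0.003, -2.644]
force: [0.5, -0.2, -0.8]
width: 0.0334
 t 5.9 w 0.0334 F [ 0.5 -0.2 -0.8] d [ 0.227 -0.608  0.02 ] r [ 0.    -0.003  0.544] rows 3.9
```

```bash
python3 -m inch '1 0.227 -0.608 0 0 0 0.544;1 0.227 -0.608 0 0 0 0.544;1 0.227 -0.608 0 0 0 0.544;1 0.227 -0.608 0 0 0 0.544;1 0.227 -0.608 0 0 0 0.544;1 0.227 -0.608 0 0 0 0.544'
python3 - <<'E'
from plan import *
go([.6733,-.2352,.022],down(3.07))
E
```

```text
t: 6.5
eef_pos: [0.6743, -0.2343, 0.2061]
ee_rot: [3.141, -0.003, 3.073]
force: [-0.1, 0.4, -0.9]
width: 0.0331
 t 6.5 w 0.0331 F [-0.1  0.4 -0.9] d [ 0.001 -0.003  0.614] r [ 0.    -0.002  0.003] rows 3.7
```

```bash
python3 -m inch '1 0 0 0.3 0 0 0;1 0 0 0.5 0 0 0;1 0 0 0.6 0 0 0;1 0 0 0.61 0 0 0;1 0 0 0.61 0 0 0;1 0 0 0.61 0 0 0;0.5 0 0 0.61 0 0 0;0.5 0 0 0.61 0 0 0;0.5 0 0 0.61 0 0 0;0.5 0 0 0.61 0 0 0'
python3 -m inch '0.5 0 0 -0.6 0 0 0;0.5 0 0 -0.6 0 0 0;0.5 0 0 -0.6 0 0 0;0.43 0 0 -0.6 0 0 0;0.43 0 0 -0.6 0 0 0'
python3 - <<'E'
from plan import *
print(slot(2,.052,.2))
go(slot(2,.052,.2),down(YR))
f=grab('scene','s2'); cv2.imwrite('pics/c2.png',cv2.resize(f['img'][90:310,180:480,::-1],None,fx=2.6,fy=2.6))
E
```

```text
t: 7.5
eef_pos: [0.6754, -0.234, 0.0264]
ee_rot: [-3.142, 0.002, 3.073]
force: [0.0, 0.6, -0.3]
width: 0.0439
t: 8.0
eef_pos: [0.6773, -0.2348, 0.2122]
ee_rot: [-3.14, 0.01, 3.073]
force: [-1.5, 0.1, -0.1]
width: 0.0491
[0.55069265 0.24179321 0.2       ]
 t 8.0 w 0.0491 F [-1.5  0.1 -0.1] d [0.53  1.556 0.033] r [-0.009  0.007 -1.444] rows 10.1
```

View pics/c2.png

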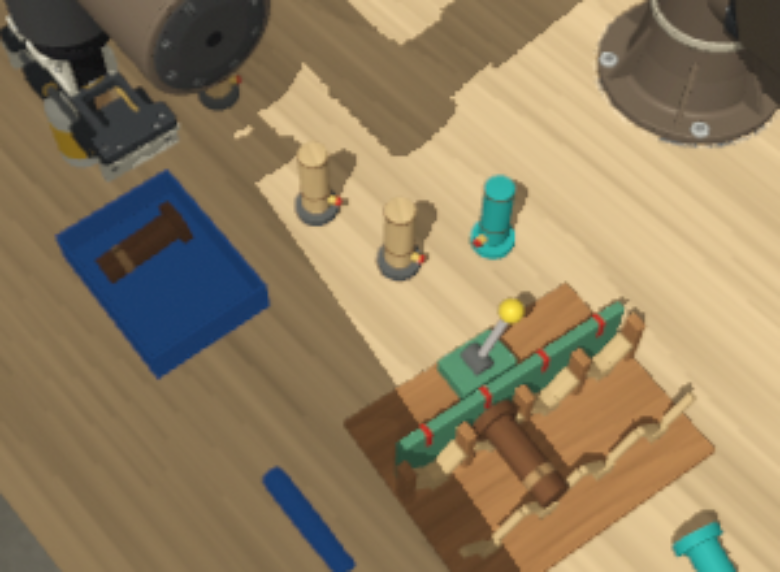

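The first reject lies in the far half of the tray, at crop (145,240). Slot 3 is empty, and the second rod is still in slot 2 at crop (525,455).

```bash
python3 -m inch '0.43 0.3 0.9 0 0 0 -0.9;0.43 0.3 0.9 0 0 0 -0.9;0.43 0.3 0.9 0 0 0 -0.9;0.43 0.3 0.9 0 0 0 -0.9;0.43 0.3 0.9 0 0 0 -0.9;0.43 0.3 0.9 0 0 0 -0.9;0.43 0.3 0.9 0 0 0 -0.9;0.43 0.3 0.9 0 0 0 -0.9'
python3 - <<'E'
from plan import *
go(slot(2,.052,.2),down(YR))
E
```

```text
t: 8.85
eef_pos: [0.6028, 0.0428, 0.2042]
ee_rot: [3.141, -0.001, -2.266]
force: [-0.9, -1.0, -0.6]
width: 0.0502
 t 8.8 w 0.0502 F [-0.9 -1.  -0.6] d [-0.398  0.558  0.014] r [ 0.001 -0.001 -0.542] rows 4.1
```

```bash
python3 -m inch '0.43 -0.398 0.558 0 0 0 -0.542;0.43 -0.398 0.558 0 0 0 -0.542;0.43 -0.398 0.558 0 0 0 -0.542;0.43 -0.398 0.558 0 0 0 -0.542;0.43 -0.398 0.558 0 0 0 -0.542;0.43 -0.398 0.558 0 0 0 -0.542'
python3 - <<'E'
from plan import *
go(slot(2,.052,.043),down(YR))
E
```

```text
t: 9.45
eef_pos: [0.5515, 0.2413, 0.2041]
ee_rot: [3.141, -0.001, -1.701]
force: [-0.6, -0.9, -0.3]
width: 0.0498
 t 9.4 w 0.0498 F [-0.6 -0.9 -0.3] d [-0.002  0.002  0.537] r [ 0.001 -0.001 -0.003] rows 3.2
```

```bash
python3 -m inch '0.43 0 0 0.537 0 0 0;0.43 0 0 0.537 0 0 0;0.43 0 0 0.537 0 0 0;0.43 0 0 0.537 0 0 0;0.43 0 0 0.537 0 0 0;0.43 0 0 0.537 0 0 0;1 0 0 0.537 0 0 0;1 0 0 0.537 0 0 0;1 0 0 0.537 0 0 0;1 0 0 0.537 0 0 0' 30
python3 -m inch '1 0 0 -0.55 0 0 0;1 0 0 -0.55 0 0 0;1 0 0 -0.55 0 0 0;1 0 0 -0.55 0 0 0;1 0 0 -0.55 0 0 0;1 0 0 -0.55 0 0 0'
python3 - <<'E'
from plan import *
go([.6795,-.1454,.2],down(3.07))
E
```

```text
t: 10.45
eef_pos: [0.5507, 0.2416, 0.0457]
ee_rot: [3.141, 0.002, -1.701]
force: [-11.1, 4.7, 10.4]
width: 0.0333
t: 11.05
eef_pos: [0.5516, 0.2408, 0.2095]
ee_rot: [-3.141, 0.001, -1.701]
force: [0.3, -0.7, -2.0]
width: 0.0333
 t 11.1 w 0.0333 F [ 0.3 -0.7 -2. ] d [ 1.221 -0.589  0.03 ] r [1.000e-03 1.000e-03 1.444e+00] rows 10.1
```

```bash
python3 -m inch '1 0.8 -0.4 0 0 0 0.9;1 0.8 -0.4 0 0 0 0.9;1 0.8 -0.4 0 0 0 0.9;1 0.8 -0.4 0 0 0 0.9;1 0.8 -0.4 0 0 0 0.9;1 0.8 -0.4 0 0 0 0.9;1 0.8 -0.4 0 0 0 0.9;1 0.8 -0.4 0 0 0 0.9'
python3 - <<'E'
from plan import *
go([.6795,-.1454,.2],down(3.07))
E
```

```text
t: 11.85
eef_pos: [0.6391, -0.0139, 0.2068]
ee_rot: [3.14, -0.003, -2.645]
force: [-0.1, 0.6, -0.4]
width: 0.0334
 t 11.8 w 0.0334 F [-0.1  0.6 -0.4] d [ 0.09  -0.45   0.023] r [ 0.    -0.003  0.542] rows 3.8
```

```bash
python3 -m inch '1 0.09 -0.45 0 0 0 0.542;1 0.09 -0.45 0 0 0 0.542;1 0.09 -0.45 0 0 0 0.542;1 0.09 -0.45 0 0 0 0.542;1 0.09 -0.45 0 0 0 0.542;1 0.09 -0.45 0 0 0 0.542'
python3 -m inch '1 0 0 0.3 0 0 0;1 0 0 0.5 0 0 0;1 0 0 0.6 0 0 0;1 0 0 0.61 0 0 0;1 0 0 0.61 0 0 0;1 0 0 0.61 0 0 0;0.5 0 0 0.61 0 0 0;0.5 0 0 0.61 0 0 0;0.5 0 0 0.61 0 0 0;0.5 0 0 0.61 0 0 0'
python3 -m inch '0.5 0 0 -0.6 0 0 0;0.5 0 0 -0.6 0 0 0;0.5 0 0 -0.6 0 0 0;0.4 0 0 -0.8 0 0 0;0.4 0 0 -0.8 0 0 0;0.4 0 0 -0.8 0 0 0'
python3 feet.py
python3 - <<'E'
from plan import *
f=grab('scene','s3'); cv2.imwrite('pics/c3.png',cv2.resize(f['img'][90:310,180:480,::-1],None,fx=2.6,fy=2.6))
E
```

```text
t: 12.45
eef_pos: [0.6804, -0.1434, 0.2081]
ee_rot: [3.141, -0.001, 3.078]
force: [0.2, 0.6, -0.0]
width: 0.0331
t: 13.45
eef_pos: [0.6814, -0.1443, 0.0272]
ee_rot: [3.141, 0.002, 3.073]
force: [0.9, -0.2, 0.4]
width: 0.0436
t: 14.05
eef_pos: [0.6834, -0.1451, 0.2744]
ee_rot: [-3.141, 0.012, 3.073]
force: [0.1, -0.0, 0.5]
width: 0.0522
foot [ 0.4682 -0.3624] 2 [('side', [0.442, -0.35], 155.0, 0.029)]
foot [ 0.4853 -0.1518] 2 [('scene', [0.47, -0.128], 123.1, 0.028), ('side', [0.469, -0.133], 129.9, 0.025)]
foot [ 0.4646 -0.033 ] 2 [('scene', [0.452, -0.008], 117.1, 0.028), ('side', [0.453, -0.011], 118.2, 0.025)]
foot [ 0.64   -0.4003] 1 []
```

View pics/c3.png

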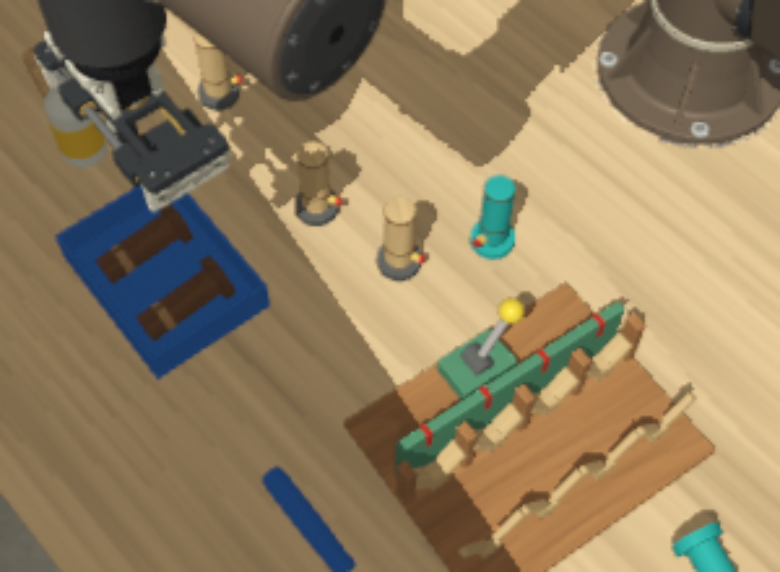

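```bash
cat >> plan.py <<'E'
def pick(C,phi,al,hz,back=0.,sgn=1):
    """tool pose gripping upright foot at C(xy), stud azimuth phi deg, tilt al deg"""
    p=np.radians(phi);a=np.radians(al); fx=np.array([np.cos(p),np.sin(p),0]);fz=Z
    z=-fx*np.cos(a)-fz*np.sin(a); x=sgn*(fz*np.cos(a)-fx*np.sin(a)); y=np.cross(z,x)
    g=np.array([C[0],C[1],hz]); return g+z*(.019-back), np.stack([x,y,z],1)
def place(i,al,hz,lift=0.,sgn=1,dx=0.):
    a=np.radians(al); fx=Z;fz=U
    z=-fx*np.cos(a)-fz*np.sin(a); x=sgn*(fz*np.cos(a)-fx*np.sin(a)); y=np.cross(z,x)
    return slot(i,hz+dx,.062+lift)+z*.019, np.stack([x,y,z],1)
E
python3 - <<'E'
from plan import *
f=grab('scene'); 
cv2.imwrite('pics/c4.png',cv2.resize(f['img'][90:145,245:300,::-1],None,fx=10,fy=10,interpolation=cv2.INTER_NEAREST))
hsv=cv2.cvtColor(f['img'],cv2.COLOR_RGB2HSV)
h,s,v=[hsv[...,i].astype(int) for i in range(3)]
m=((h<10)|(h>170))&(s>130)&(v>90)
for r,c in np.argwhere(m):
    if 90<r<145 and 245<c<300: print(c,r,hsv[r,c],ray(f,c,r,.026).round(3))
go([.38,-.32,.3],down(-.61))
E
```

```text
271 119 [  8 185 200] [ 0.44  -0.352  0.026]
272 119 [  7 162 156] [ 0.438 -0.35   0.026]
272 120 [  5 173 186] [ 0.441 -0.347  0.026]
272 121 [  5 177 169] [ 0.443 -0.344  0.026]
 t 14.2 w 0.0527 F [ 0.3  0.4 -0.1] d [ 0.958 -0.654 -0.116] r [ 2.000e-03 -0.000e+00 -2.483e+00] rows 17.3
```

View pics/c4.png

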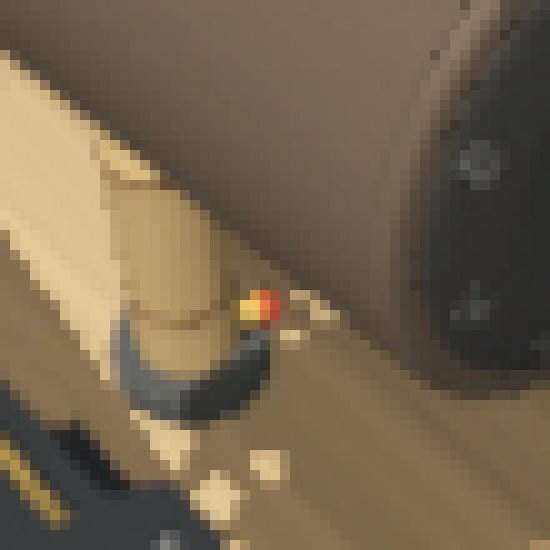

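```bash
python3 -m inch '0.3 0.958 -0.654 -0.116 0 0 -0.95;0.3 0.958 -0.654 -0.116 0 0 -0.95;0.3 0.958 -0.654 -0.116 0 0 -0.95;0.3 0.958 -0.654 -0.116 0 0 -0.95;0.3 0.958 -0.654 -0.116 0 0 -0.95;0.3 0.958 -0.654 -0.116 0 0 -0.95;0.3 0.958 -0.654 -0.116 0 0 -0.95;0.3 0.958 -0.654 -0.116 0 0 -0.95'
python3 -m inch '0.3 0 0 0 0 0 -0.95;0.3 0 0 0 0 0 -0.95;0.3 0 0 0 0 0 -0.95;0.3 0 0 0 0 0 -0.95;0.3 0 0 0 0 0 -0.95;0.3 0 0 0 0 0 -0.95;0.3 0 0 0 0 0 -0.95;0.3 0 0 0 0 0 -0.95'
python3 - <<'E'
from plan import *
print(arm.get_state()['q'])
C=(.4655,-.3632)
for al in (30,45): 
  p,M=pick(C,148,al,.052,.12); print(p); go(p,M)
E
```

```text
t: 15.05
eef_pos: [0.3762, -0.3218, 0.3008]
ee_rot: [3.141, -0.001, -2.215]
force: [0.1, -0.2, 0.2]
width: 0.0611
t: 15.85
eef_pos: [0.3803, -0.3198, 0.2993]
ee_rot: [3.14, 0.002, -1.22]
force: [0.0, -0.0, -0.3]
width: 0.0614
[-3.03113622e-01  2.06409067e-02 -2.47609256e-01 -2.16725171e-04
 -1.30506053e+00  6.54118631e-01]
[ 0.39132245 -0.31684872  0.1025    ]
 t 15.8 w 0.0614 F [ 0.  -0.  -0.3] d [ 0.004 -0.039  0.656] r [ 0.331  0.964 -0.571] rows 8.2
[ 0.40493428 -0.32535434  0.12341778]
 t 15.8 w 0.0614 F [ 0.  -0.  -0.3] d [ 0.046 -0.072  0.586] r [ 0.249  0.724 -0.598] rows 6.8
```

```bash
python3 -m inch '0.3 0 -0.04 0.32 0.331 0.964 -0.571;0.3 0 -0.04 0.32 0.331 0.964 -0.571;0.3 0 -0.04 0.32 0.331 0.964 -0.571;0.3 0 -0.04 0.32 0.331 0.964 -0.571;0.3 0 -0.04 0.32 0.331 0.964 -0.571;0.3 0 -0.04 0.32 0.331 0.964 -0.571;0.3 0 -0.04 0.32 0.331 0.964 -0.571;0.3 0 -0.04 0.32 0.331 0.964 -0.571;0.3 0 -0.04 0.32 0.331 0.964 -0.571;0.3 0 -0.04 0.32 0.331 0.964 -0.571'
python3 - <<'E'
from plan import *
print(np.round(arm.get_state()['q'],2))
C=(.4655,-.3632)
for al in (30,45): 
  p,M=pick(C,148,al,.052,.12); print(p); go(p,M)
f=grab('wrist','w5');f=grab('side','d5');f=grab('scene','s5')
E
```

```text
t: 16.85
eef_pos: [0.3604, -0.3529, 0.2285]
ee_rot: [-2.941, -0.805, -0.664]
force: [-0.9, -0.7, -0.2]
width: 0.0613
[-0.39 -0.29 -1.02  0.12 -0.02  1.26]
[ 0.39132245 -0.31684872  0.1025    ]
 t 16.9 w 0.0613 F [-0.9 -0.7 -0.2] d [-0.298 -0.096  0.322] r [-0.109  0.224 -0.084] rows 2.7
[ 0.40493428 -0.32535434  0.12341778]
 t 16.9 w 0.0613 F [-0.9 -0.7 -0.2] d [-0.21  -0.104  0.313] r [-0.119 -0.025 -0.068] rows 2.3
```

View pics/w5.png

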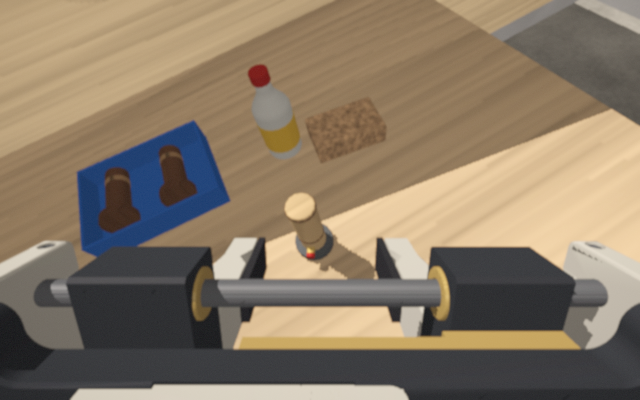

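View pics/d5.png

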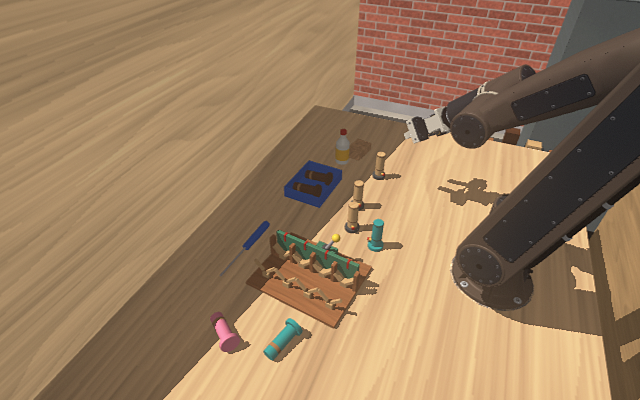

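```bash
cat > kin.py <<'E'
from h import *
from scipy.optimize import least_squares
def Rx(a): return R.from_euler('x',a).as_matrix()
def Ry(a): return R.from_euler('y',a).as_matrix()
def Rz(a): return R.from_euler('z',a).as_matrix()
M0=np.array([[0,0,1.],[0,0,0],[0,0,0]])
# tool frame at zero: forearm along +x; tool z along +x at q5=0; need tool x/y at q6=0,q5=-pi/2,q1=0 : yaw=-pi/2 tool down
Bd=R.from_euler('xyz',[np.pi,0,-np.pi/2]).as_matrix()
B=Ry(np.pi/2).T@Bd   # tool orientation when q5=0
def fk(q,p):
    h,L1,L2,d,a0,e,off=p
    A=Rz(q[0])@Ry(q[1]); pos=Rz(q[0])@np.array([a0,off,h])+A@np.array([e,0,L1])
    A=A@Ry(-q[2])@Rx(S4*q[3])
    pos=pos+A@np.array([L2,0,0])
    A=A@Ry(-q[4])@Rx(S6*q[5])
    return pos+A@np.array([d,0,0]), A@B
S4=-1;S6=-1
E
cat > fit.py <<'E'
import json,sys
import kin
from kin import *
D=json.load(open('samples.json'))
for s4 in (1,-1):
  for s6 in (1,-1):
    kin.S4=s4;kin.S6=s6
    def res(p):
        r=[]
        for q,x,e in D:
            P,A=kin.fk(q,p); r+=list(P-x); r+=list(.05*R.from_matrix(A.T@R.from_euler('xyz',e).as_matrix()).as_rotvec())
        return r+list(1e-3*(np.array(p)-[.3,.4,.4,.3,0,0,-.19]))
    s=least_squares(res,[.3,.4,.4,.3,0,0,-.19]); print(s4,s6,s.x.round(4),np.sqrt(s.cost*2/len(D)).round(5))
E
python3 - <<'E'
import json
from h import *
s=arm.get_state()
D=[([-0.847, 0.359, 0.0115, 0, -1.224, -0.288],[0.285,-0.6115,0.2265],[np.pi,0,-2.706]),
([-.3031,.02064,-.24761,-.0002,-1.30506,.65412],[.3803,-.3198,.2993],[3.14,.002,-1.22]),
(list(map(float,s['q'])),list(map(float,s['eef_pos'])),list(map(float,s['ee_rot'])))]
json.dump(D,open('samples.json','w'))
E
python3 fit.py
```

```text
1 1 [ 0.2046  0.6004  0.4321  0.3909  0.0243  0.0061 -0.1919] 0.08955
1 -1 [ 0.2046  0.6004  0.4321  0.3909  0.0243  0.0061 -0.1919] 0.00745
-1 1 [ 0.2046  0.6004  0.4321  0.3909  0.0243  0.0061 -0.1911] 0.08303
-1 -1 [ 0.2046  0.6004  0.4321  0.3909  0.0243  0.0061 -0.1911] 0.0007
```

```bash
cat > ik.py <<'E'
from plan import *
import kin
PR=[0.2046,0.6004,0.4321,0.3909,0.0243,0.0061,-0.1911]
lo=np.array([-3.07,-1.43,-1.02,-3.03,-3.05,-3.03]);hi=np.array([3.07,2.12,1.25,1.67,0,3.03])
def ik(pos,M,q0=None,tries=6):
    best=None
    rng=np.random.default_rng(0)
    for k in range(tries):
        x0=np.array(q0) if (q0 is not None and k==0) else np.array([np.arctan2(pos[1],pos[0])+.3,0.3,-.3,0,-1.2,rng.uniform(-2.5,2.5)])+rng.normal(0,.3,6)
        x0=np.clip(x0,lo+.02,hi-.02)
        f=lambda q:(lambda P:np.r_[P[0]-pos,.2*R.from_matrix(P[1].T@M).as_rotvec()])(kin.fk(q,PR))
        s=least_squares(f,x0,bounds=(lo,hi),max_nfev=150)
        if best is None or s.cost<best[0]-1e-9: best=(s.cost,s.x)
        if s.cost<1e-7: break
    return np.sqrt(2*best[0]),best[1]
from scipy.optimize import least_squares
E
cat > scan.py <<'E'
from ik import *
for sg in (1,-1):
  for al in (20,30,40,50):
    print('sgn',sg,'al',al)
    for i in (0,1,2,3):
        p,M=place(i,al,.05,sgn=sg); e,q=ik(p,M); p2,_=place(i,al,.05,.1,sg); e2,q2=ik(p2,M); print('  place',i,round(e,4),q.round(2),round(e2,4))
    p,M=pick((.4655,-.3632),148,al,.052,0,sg); e,q=ik(p,M); p2,_=pick((.4655,-.3632),148,al,.052,.07,sg); e2,q2=ik(p2,M); print('  pick1',round(e,4),q.round(2),round(e2,4))
E
python3 scan.py
```

```text
sgn 1 al 20
  place 0 0.0 [ 1.08  0.42 -0.49  0.15 -1.    1.84] 0.0
  place 1 0.0 [ 0.96  0.48 -0.37  0.18 -1.04  1.93] 0.0
  place 2 0.0 [ 0.86  0.54 -0.24  0.21 -1.09  2.03] 0.0
  place 3 0.0 [ 0.77  0.62 -0.09  0.23 -1.16  2.11] 0.0
  pick1 0.0928 [-0.56  0.55 -1.02 -2.8  -0.95 -1.73] 0.1148
sgn 1 al 30
  place 0 0.0 [ 1.11  0.51 -0.4   0.18 -1.17  1.79] 0.0
  place 1 0.0 [ 1.    0.56 -0.29  0.23 -1.21  1.88] 0.0
  place 2 0.0 [ 0.91  0.63 -0.15  0.27 -1.26  1.96] 0.0
  place 3 0.0 [ 0.82  0.69 -0.01  0.3  -1.32  2.05] 0.0
  pick1 0.0683 [-0.41  0.42 -1.02 -3.03 -0.68 -1.74] 0.0845
sgn 1 al 40
  place 0 0.0 [ 1.14  0.61 -0.32  0.2  -1.32  1.76] 0.0
  place 1 0.0 [ 1.04  0.66 -0.2   0.26 -1.37  1.84] 0.0
  place 2 0.0 [ 0.94  0.72 -0.07  0.32 -1.42  1.92] 0.0
  place 3 0.0 [ 0.86  0.78  0.07  0.36 -1.48  2.  ] 0.0
  pick1 0.046 [-0.4   0.4  -1.02 -3.03 -0.6  -1.77] 0.0543
sgn 1 al 50
  place 0 0.0 [ 1.16  0.72 -0.24  0.22 -1.47  1.73] 0.0
  place 1 0.0 [ 1.06  0.76 -0.13  0.29 -1.52  1.81] 0.0
  place 2 0.0 [ 0.97  0.81  0.    0.35 -1.58  1.89] 0.0
  place 3 0.0 [ 0.89  0.87  0.15 
[... 568 characters left out ...]
 3 0.0 [ 0.82  0.69 -0.01  0.3  -1.32 -1.09] 0.0
  pick1 0.0683 [-0.41  0.42 -1.02 -3.03 -0.68  1.41] 0.0845
sgn -1 al 40
  place 0 0.0 [ 1.14  0.61 -0.32  0.2  -1.32 -1.38] 0.0
  place 1 0.0 [ 1.04  0.66 -0.2   0.26 -1.37 -1.31] 0.0
  place 2 0.0 [ 0.94  0.72 -0.07  0.32 -1.42 -1.22] 0.0
  place 3 0.0 [ 0.86  0.78  0.07  0.36 -1.48 -1.14] 0.0
  pick1 0.046 [-0.4   0.4  -1.02 -3.03 -0.6   1.37] 0.0543
sgn -1 al 50
  place 0 0.0 [ 1.16  0.72 -0.24  0.22 -1.47 -1.41] 0.0
  place 1 0.0 [ 1.06  0.76 -0.13  0.29 -1.52 -1.33] 0.0
  place 2 0.0 [ 0.97  0.81  0.    0.35 -1.58 -1.25] 0.0
  place 3 0.0 [ 0.89  0.87  0.15  0.41 -1.64 -1.17] 0.0
  pick1 0.0331 [-0.38  0.35 -0.98 -3.03 -0.44  1.33] 0.036
```

```bash
cat > scan2.py <<'E'
from ik import *
for al in (30,40,50):
  for r in (.6,.65,.7,.75,.8):
    res=[]
    for dphi in (-30,-10,0,10,20,30,50):   # tool azimuth relative to site azimuth (site az 0)
        p,M=pick((r,0),180+dphi,al,.055,0,1); e,q=ik(p,M,tries=4)
        p2,_=pick((r,0),180+dphi,al,.055,.07,1); e2,q2=ik(p2,M,tries=4)
        res.append((dphi,round(e*1000),round(e2*1000)))
    print(al,r,res)
E
python3 scan2.py
```

```text
30 0.6 [(-30, 19, 29), (-10, 64, 75), (0, 75, 84), (10, 58, 75), (20, 41, 55), (30, 19, 29), (50, 0, 0)]
30 0.65 [(-30, 11, 10), (-10, 65, 56), (0, 61, 74), (10, 37, 55), (20, 18, 36), (30, 0, 10), (50, 0, 0)]
30 0.7 [(-30, 14, 0), (-10, 66, 53), (0, 55, 61), (10, 27, 35), (20, 0, 15), (30, 0, 0), (50, 0, 0)]
30 0.75 [(-30, 16, 1), (-10, 65, 56), (0, 52, 55), (10, 24, 24), (20, 0, 0), (30, 0, 0), (50, 0, 0)]
30 0.8 [(-30, 16, 3), (-10, 62, 56), (0, 50, 52), (10, 21, 21), (20, 0, 0), (30, 0, 0), (50, 0, 0)]
40 0.6 [(-30, 4, 11), (-10, 45, 43), (0, 56, 50), (10, 35, 44), (20, 20, 30), (30, 4, 11), (50, 0, 0)]
40 0.65 [(-30, 3, 0), (-10, 45, 29), (0, 51, 47), (10, 26, 29), (20, 1, 11), (30, 0, 0), (50, 0, 0)]
40 0.7 [(-30, 3, 0), (-10, 43, 31), (0, 48, 47), (10, 23, 23), (20, 0, 0), (30, 0, 0), (50, 0, 0)]
40 0.75 [(-30, 2, 0), (-10, 40, 31), (0, 45, 45), (10, 20, 20), (20, 0, 0), (30, 0, 0), (50, 0, 0)]
40 0.8 [(-30, 0, 0), (-10, 36, 29), (0, 42, 42), (10, 17, 17), (20, 0, 0), (30, 0, 0), (50, 0, 0)]
50 0.6 [(-30, 0, 0), (-10, 23, 10), (0, 35, 17), (10, 24, 23), (20, 3, 1), (30, 0, 0), (50, 0, 0)]
50 0.65 [(-30, 0, 0), (-10, 21, 5), (0, 32, 17), (10, 20, 20), (20, 0, 0), (30, 0, 0), (50, 0, 0)]
50 0.7 [(-30, 0, 0), (-10, 17, 4), (0, 27, 15), (10, 17, 16), (20, 0, 0), (30, 0, 0), (50, 0, 0)]
50 0.75 [(-30, 0, 0), (-10, 13, 2), (0, 22, 12), (10, 14, 13), (20, 0, 0), (30, 0, 0), (50, 0, 0)]
50 0.8 [(-30, 0, 0), (-10, 8, 0), (0, 16, 8), (10, 11, 11), (20, 0, 0), (30, 0, 0), (50, 0, 0)]
```

```bash
cat > scan3.py <<'E'
from ik import *
C=(.4655,-.3632)
for al in (25,30,35,40):
    for st in (180,190,200,210,220,235):
        p,M=pick(C,st,al,.052,0,1); e,q=ik(p,M,tries=4)
        p2,_=pick(C,st,al,.052,.09,1); e2,q2=ik(p2,M,tries=4)
        print(al,st,round(e*1000),round(e2*1000),q.round(2),q2.round(2))
E
python3 scan3.py
```

```text
25 180 7 15 [-0.74  0.77 -1.02 -2.42 -1.29 -1.43] [-0.94  0.64 -1.02 -2.16 -1.17 -1.52]
25 190 0 0 [-0.82  0.75 -0.91 -2.18 -1.19 -1.49] [-1.    0.65 -0.91 -1.96 -1.13 -1.58]
25 200 0 0 [-0.88  0.75 -0.76 -1.89 -1.11 -1.63] [-1.05  0.67 -0.73 -1.66 -1.11 -1.76]
25 210 0 0 [-0.91  0.76 -0.62 -1.62 -1.12 -1.78] [-1.06  0.7  -0.56 -1.42 -1.16 -1.91]
25 220 0 0 [-0.91  0.79 -0.47 -1.4  -1.17 -1.9 ] [-1.05  0.75 -0.39 -1.23 -1.25 -2.02]
25 235 0 0 [-0.89  0.85 -0.27 -1.13 -1.3  -2.02] [-1.    0.83 -0.14 -1.01 -1.42 -2.13]
30 180 4 11 [-0.7   0.68 -1.02 -2.46 -1.14 -1.49] [-0.88  0.53 -1.02 -2.19 -1.02 -1.62]
30 190 0 0 [-0.79  0.67 -0.9  -2.18 -1.05 -1.57] [-0.96  0.55 -0.9  -1.95 -1.   -1.69]
30 200 0 0 [-0.85  0.68 -0.76 -1.87 -1.   -1.71] [-1.01  0.59 -0.73 -1.63 -1.01 -1.87]
30 210 0 0 [-0.88  0.71 -0.62 -1.6  -1.02 -1.85] [-1.02  0.63 -0.56 -1.38 -1.08 -2.  ]
30 220 0 0 [-0.89  0.74 -0.48 -1.36 -1.09 -1.97] [-1.02  0.69 -0.4  -1.19 -1.18 -2.09]
30 235 0 0 [-0.87  0.8  -0.29 -1.1  -1.22 -2.07] [-0.98  0.77 -0.16 -0.98 -1.35 -2.18]
35 180 0 4 [-0.65  0.6  -1.02 -2.51 -1.   -1.54] [-0.8
[... 289 characters left out ...]
.1 ]
35 220 0 0 [-0.86  0.69 -0.49 -1.32 -1.01 -2.04] [-0.98  0.62 -0.41 -1.14 -1.11 -2.18]
35 235 0 0 [-0.84  0.75 -0.31 -1.06 -1.15 -2.13] [-0.95  0.71 -0.18 -0.94 -1.29 -2.23]
40 180 0 0 [-0.62  0.52 -0.98 -2.49 -0.82 -1.62] [-0.75  0.34 -1.   -2.23 -0.71 -1.81]
40 190 0 0 [-0.71  0.54 -0.86 -2.13 -0.77 -1.76] [-0.85  0.39 -0.85 -1.82 -0.74 -1.99]
40 200 0 0 [-0.77  0.57 -0.74 -1.79 -0.79 -1.91] [-0.91  0.45 -0.71 -1.5  -0.82 -2.13]
40 210 0 0 [-0.81  0.6  -0.62 -1.5  -0.84 -2.04] [-0.94  0.51 -0.56 -1.27 -0.92 -2.22]
40 220 0 0 [-0.82  0.64 -0.5  -1.27 -0.93 -2.12] [-0.94  0.57 -0.42 -1.09 -1.04 -2.27]
40 235 0 0 [-0.81  0.7  -0.32 -1.02 -1.08 -2.19] [-0.91  0.66 -0.2  -0.89 -1.23 -2.29]
```

```bash
sed -i "s/^detect()/if __name__=='__main__': detect()/" feet.py; python3 feet.py; python3 - <<'E'
from ik import *
go([.4655,-.3632,.2],down(-1.5))
print(ik([.4655,-.3632,.07],down(-1.5)),ik([.4655,-.3632,.07],down(-.33)))
E
```

```text
foot [ 0.4653 -0.3627] 2 [('scene', [0.44, -0.347], 148.9, 0.029), ('side', [0.443, -0.349], 147.7, 0.026)]
foot [ 0.4862 -0.1521] 2 [('scene', [0.47, -0.128], 124.1, 0.029), ('side', [0.469, -0.134], 133.0, 0.025)]
foot [ 0.4646 -0.0337] 2 [('scene', [0.452, -0.008], 116.4, 0.029), ('side', [0.453, -0.011], 117.3, 0.025)]
foot [ 0.6388 -0.3985] 1 []
 t 17.1 w 0.0616 F [ 0.4  1.  -0.7] d [ 0.133 -0.125  0.313] r [-0.492 -0.647  0.83 ] rows 8.1
(np.float64(3.697672760112818e-09), array([-3.32973978e-01,  3.72306330e-01, -3.97526412e-01, -1.59630341e-08,
       -8.00963594e-01,  4.03770319e-01])) (np.float64(1.8589205515118245e-10), array([-3.32973972e-01,  3.72306324e-01, -3.97526427e-01, -3.05625900e-10,
       -8.00963577e-01,  1.57377030e+00]))
```

```bash
python3 -m inch '0.3 0.133 -0.125 0.313 -0.492 -0.647 0.83;0.3 0.133 -0.125 0.313 -0.492 -0.647 0.83;0.3 0.133 -0.125 0.313 -0.492 -0.647 0.83;0.3 0.133 -0.125 0.313 -0.492 -0.647 0.83;0.3 0.133 -0.125 0.313 -0.492 -0.647 0.83;0.3 0.133 -0.125 0.313 -0.492 -0.647 0.83;0.3 0.133 -0.125 0.313 -0.492 -0.647 0.83;0.3 0.133 -0.125 0.313 -0.492 -0.647 0.83;0.3 0.133 -0.125 0.313 -0.492 -0.647 0.83;0.3 0.133 -0.125 0.313 -0.492 -0.647 0.83'
python3 - <<'E'
from ik import *
go([.4655,-.3632,.07],down(-1.5))
E
```

```text
t: 18.1
eef_pos: [0.4662, -0.3633, 0.2002]
ee_rot: [3.137, -0.0, -1.504]
force: [-0.6, -0.4, 0.7]
width: 0.0615
 t 18.1 w 0.0615 F [-0.6 -0.4  0.7] d [-0.001  0.     0.434] r [ 0.004 -0.    -0.004] rows 2.6
```

```bash
python3 -m inch '0.3 0 0 0.434 0 0 0;0.3 0 0 0.434 0 0 0;0.3 0 0 0.434 0 0 0;0.3 0 0 0.434 0 0 0;0.3 0 0 0.434 0 0 0;1 0 0 0.434 0 0 0;1 0 0 0.434 0 0 0;1 0 0 0.434 0 0 0;1 0 0 0.434 0 0 0;1 0 0 0.434 0 0 0' 40
python3 -m inch '1 0 0 -0.05 0 0 0;1 0 0 -0.05 0 0 0;1 0 0 -0.05 0 0 -0.56;1 0 0 -0.05 0 0 -0.56;1 0 0 -0.05 0 0 -0.56;1 0 0 -0.05 0 0 -0.56;1 0 0 -0.05 0 0 -0.56;1 0 0 -0.05 0 0 -0.56;1 0 0 -0.05 0 0 -0.56'
python3 -m inch '1 0 0 0 0 0 -0.56;1 0 0 0 0 0 -0.56;1 0 0 0 0 0 -0.56;1 0 0 0 0 0 -0.56;1 0 0 0 0 0 -0.56;1 0 0 0 0 0 -0.56'
python3 - <<'E'
from ik import *
s=arm.get_state(); print(s['width'],s['eef_pos'],s['ee_rot'],s['q'],s['force'])
f=grab('side'); cv2.imwrite('pics/d6.png',cv2.resize(f['img'][100:220,320:460,::-1],None,fx=5,fy=5))
E
```

```text
t: 19.1
eef_pos: [0.4655, -0.3637, 0.0706]
ee_rot: [-3.141, -0.002, -1.499]
force: [-1.5, 0.1, 4.1]
width: 0.0334
t: 20.0
eef_pos: [0.4651, -0.3633, 0.0843]
ee_rot: [3.14, -0.001, -0.916]
force: [0.5, 0.7, -3.0]
width: 0.0333
t: 20.6
eef_pos: [0.4653, -0.3634, 0.0846]
ee_rot: [3.14, -0.0, -0.331]
force: [-0.2, 0.4, -3.3]
width: 0.0334
0.033428123856498425 [ 0.46527545 -0.3633776   0.08463307] [ 3.14003070e+00 -3.19370890e-04 -3.31342736e-01] [-0.33109533  0.34911434 -0.35959237  0.00205802 -0.86177168  1.56920896] [-0.22092272  0.40235217 -3.28220963]
```

View pics/d6.png

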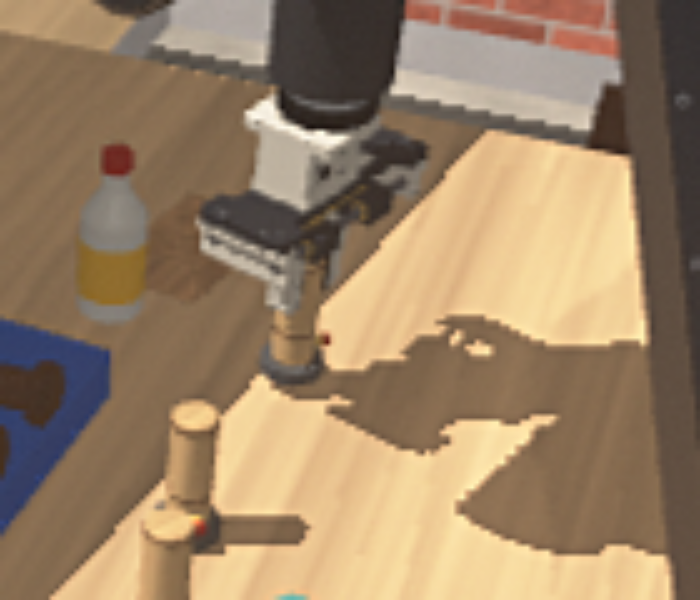

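Foot held upright, with its stud now turned to the right at crop (325,338). Set it down and release.

```bash
python3 -m inch '1 0 0 0.046 0 0 0;1 0 0 0.046 0 0 0;1 0 0 0.046 0 0 0;1 0 0 0.046 0 0 0;0.3 0 0 0.046 0 0 0;0.3 0 0 0.046 0 0 0;0.3 0 0 0.046 0 0 0;0.3 0 0 0.046 0 0 0'
python3 -m inch '0.3 0 0 -0.45 0 0 0;0.3 0 0 -0.45 0 0 0;0.3 0 0 -0.45 0 0 0;0.3 0 0 -0.45 0 0 0;0.3 0 0 -0.45 0 0 0'
python3 feet.py; python3 - <<'E'
from ik import *
C=(.4653,-.3630)
for lab,args in (('hi',(.060,.10)),('in',(.060,0))):
    p,M=pick(C,215,35,*args,sgn=-1)
    if lab=='hi': p=p+Z*.1
    go(p,M,lab); print(p,ik(p,M,arm.get_state()['q']))
f=grab('wrist','w7')
E
```

```text
t: 21.45
eef_pos: [0.4655, -0.3635, 0.0711]
ee_rot: [3.14, -0.001, -0.326]
force: [-0.2, 0.0, -0.3]
width: 0.0586
t: 21.95
eef_pos: [0.4657, -0.3632, 0.2071]
ee_rot: [3.14, -0.003, -0.326]
force: [-0.0, 0.1, -0.5]
width: 0.0613
foot [ 0.4691 -0.3622] 2 []
foot [ 0.4856 -0.1519] 2 [('scene', [0.469, -0.128], 124.1, 0.029), ('side', [0.469, -0.133], 130.1, 0.025)]
foot [ 0.4653 -0.0327] 2 [('scene', [0.452, -0.008], 118.5, 0.028), ('side', [0.453, -0.011], 119.8, 0.025)]
foot [ 0.6391 -0.398 ] 1 []
hi t 22.1 w 0.0613 F [0.4 0.7 0. ] d [-0.129  0.178 -0.004] r [ 0.997 -0.504  1.911] rows 15.5
[ 0.41094818 -0.40105755  0.20645969] (np.float64(2.119847074628053e-15), array([-0.99954721,  0.42832389, -0.39721975, -1.10367185, -1.15979303,
        0.73893777]))
in t 22.1 w 0.0613 F [0.4 0.7 0. ] d [ 0.033 -0.042  0.52 ] r [ 0.997 -0.504  1.911] rows 15.5
[ 0.47804919 -0.35407292  0.04910205] (np.float64(9.296414861459936e-11), array([-0.85312216,  0.65367567, -0.5558507 , -1.42325665, -0.96742957,
        1.12983378]))
```

View pics/w7.png

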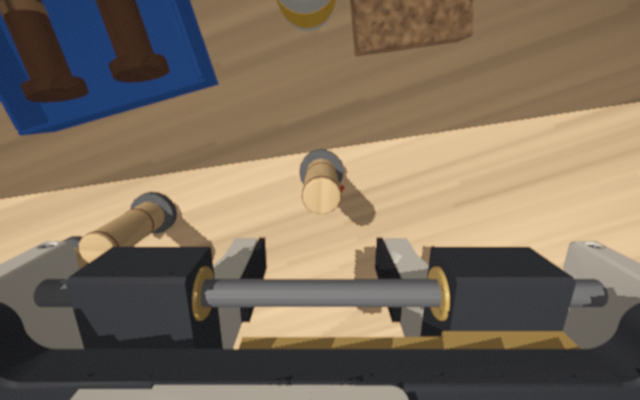

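```bash
cat > jpath.py <<'E'
from ik import *
def rel(p0,A0,P,M):
    return np.r_[A0.T@(P-p0)/.3, R.from_matrix(A0.T@M).as_rotvec()/np.radians(60)]
def jpath(qt,n,zmin=True):
    s=arm.get_state(); q=np.array(s['q'])
    p0=np.array(s['eef_pos']);A0=R.from_euler('xyz',s['ee_rot']).as_matrix()
    k0=kin.fk(q,PR)
    print('fk err',(k0[0]-p0).round(4))
    base=(p0,A0)
    for k in range(1,n+1):
        P,M=kin.fk(q+(np.array(qt)-q)*k/n,PR)
        d=rel(*base,P,M)
        rows=max(np.linalg.norm(d[:3])*6,np.linalg.norm(d[3:])*60/8.59)
        print(k,'from call start',d.round(3),'rows %.1f'%rows,'at',P.round(3))
        base=(P,M)
E
python3 - <<'E'
from jpath import *
p,M=pick((.4653,-.3630),215.3,35,.060,.10,sgn=-1); e,q=ik(p+Z*.1,M,arm.get_state()['q']); print(e,q.round(3)); jpath(q,4)
E
```

```text
1.7085568293056605e-15 [-0.999  0.431 -0.393 -1.1   -1.164  0.739]
fk err [0.0016 0.0002 0.0038]
1 from call start [-0.155 -0.032  0.087  0.233 -0.104  0.481] rows 3.8 at [ 0.424 -0.339  0.179]
2 from call start [-0.058  0.016  0.026  0.231 -0.114  0.489] rows 3.9 at [ 0.409 -0.327  0.173]
3 from call start [ 0.038 -0.009 -0.061  0.235 -0.134  0.487] rows 3.9 at [ 0.411 -0.345  0.185]
4 from call start [ 0.091 -0.093 -0.152  0.238 -0.167  0.475] rows 3.9 at [ 0.411 -0.401  0.206]
```

```bash
python3 -m inch '0.3 -0.155 -0.032 0 0.233 -0.104 0.481;0.3 -0.155 -0.032 0 0.233 -0.104 0.481;0.3 -0.155 -0.032 0 0.233 -0.104 0.481;0.3 -0.155 -0.032 0 0.233 -0.104 0.481;0.3 -0.155 -0.032 0 0.233 -0.104 0.481'
python3 -m inch '0.3 -0.058 0.016 0 0.231 -0.114 0.489;0.3 -0.058 0.016 0 0.231 -0.114 0.489;0.3 -0.058 0.016 0 0.231 -0.114 0.489;0.3 -0.058 0.016 0 0.231 -0.114 0.489;0.3 -0.058 0.016 0 0.231 -0.114 0.489'
python3 - <<'E'
from jpath import *
p,M=pick((.4653,-.3630),215.3,35,.060,.10,sgn=-1); e,q=ik(p+Z*.1,M,arm.get_state()['q']); print(e,q.round(3),np.round(arm.get_state()['q'],3)); jpath(q,2)
E
```

```text
t: 22.6
eef_pos: [0.4236, -0.34, 0.2041]
ee_rot: [-2.934, 0.167, -0.82]
force: [0.9, 0.2, -0.6]
width: 0.061
t: 23.1
eef_pos: [0.4078, -0.3301, 0.2061]
ee_rot: [-2.829, 0.417, -1.301]
force: [0.0, 0.5, 0.2]
width: 0.0616
3.437120066538156e-14 [-0.999  0.431 -0.393 -1.1   -1.164  0.739] [-0.699  0.29  -0.049 -0.498 -1.417  1.026]
fk err [ 0.0113 -0.0311  0.0885]
1 from call start [ 0.045 -0.07  -0.161  0.243 -0.158  0.449] rows 3.7 at [ 0.422 -0.361  0.249]
2 from call start [ 0.197  0.011  0.011  0.248 -0.135  0.503] rows 4.0 at [ 0.411 -0.401  0.206]
```

```bash
python3 - <<'E'
import json
from ik import *
D=json.load(open('samples.json')); s=arm.get_state()
D.append((list(map(float,s['q'])),list(map(float,s['eef_pos'])),list(map(float,s['ee_rot']))))
json.dump(D,open('samples.json','w'))
for s4 in (1,-1):
    kin.S4=s4
    P,A=kin.fk(s['q'],PR); print(s4,P.round(3),R.from_matrix(A).as_euler('xyz').round(3),s['eef_pos'].round(3) if hasattr(s['eef_pos'],'round') else s['eef_pos'],s['ee_rot'])
E
python3 fit.py
```

```text
1 [ 0.182 -0.643  0.295] [ 2.629 -0.061 -1.103] [ 0.408 -0.33   0.206] [-2.82924112  0.41714889 -1.30107799]
-1 [ 0.419 -0.361  0.295] [-2.829  0.417 -1.301] [ 0.408 -0.33   0.206] [-2.82924112  0.41714889 -1.30107799]
1 1 [-0.0789  0.0545 -0.2133 -0.2042  0.744  -0.0031 -0.1651] 0.13051
1 -1 [-0.0789  0.0545 -0.2133 -0.2042  0.744  -0.0031 -0.1651] 0.0951
-1 1 [ 0.2448  0.5774  0.4878  0.402  -0.1173  0.0942 -0.1883] 0.09556
-1 -1 [ 0.2448  0.5774  0.4878  0.402  -0.1173  0.0942 -0.1883] 0.03644
```

```bash
python3 - <<'E'
s=open('kin.py').read()
s=s.replace("h,L1,L2,d,a0,e,off=p","h,L1,L2,d,a0,e,off,wy,wz=p").replace("pos=pos+A@np.array([L2,0,0])","pos=pos+A@np.array([L2,wy,wz])")
open('kin.py','w').write(s)
s=open('fit.py').read()
s=s.replace("[.3,.4,.4,.3,0,0,-.19]","[.25,.5,.45,.35,0,0,-.0,-.19,0]")
open('fit.py','w').write(s)
import json
D=json.load(open('samples.json'))
D.append(([-0.33109533,0.34911434,-0.35959237,0.00205802,-0.86177168,1.56920896],[0.46527545,-0.3633776,0.08463307],[3.14003,-.00032,-.33134]))
json.dump(D,open('samples.json','w'))
E
python3 fit.py
```

```text
1 1 [-0.1451  0.2457  0.2514 -0.0059 -0.055   0.2083 -0.1694 -0.0036  0.302 ] 0.12131
1 -1 [-0.1451  0.2457  0.2514 -0.0059 -0.055   0.2083 -0.1694 -0.0036  0.302 ] 0.05825
-1 1 [ 1.988e-01  6.015e-01  4.638e-01  3.780e-01  1.000e-04 -3.000e-04
  4.000e-04 -1.921e-01  2.000e-04] 0.10568
-1 -1 [ 1.988e-01  6.015e-01  4.638e-01  3.780e-01  1.000e-04 -3.000e-04
  4.000e-04 -1.921e-01  2.000e-04] 0.0002
```

```bash
sed -i 's/^PR=.*/PR=[.1988,.6015,.4638,.3780,0,0,0,-.1921,0]/' ik.py; sed -i 's/(25,30,35,40)/(30,35,40)/; s/(180,190,200,210,220,235)/(148,165,180,190,200,215,230)/; s/\.052,0,1)/.06,0,-1)/; s/\.052,\.09,1)/.06,.09,-1)/' scan3.py; python3 scan3.py; sed -i 's/for sg in (1,-1)/for sg in (-1,)/;s/(20,30,40,50)/(30,35,40)/' scan.py; python3 scan.py
```

```text
30 148 0 0 [-1.27  0.52 -0.87 -2.34 -0.91  1.42] [-1.36  0.28 -0.92 -2.12 -0.82  1.21]
30 165 0 0 [-1.21  0.47 -0.62 -1.87 -0.83  1.03] [-1.31  0.29 -0.68 -1.67 -0.85  0.86]
30 180 0 0 [-1.16  0.49 -0.46 -1.56 -0.92  0.84] [-1.28  0.36 -0.5  -1.41 -1.    0.74]
30 190 0 0 [-1.13  0.52 -0.37 -1.4  -1.01  0.77] [-1.26  0.42 -0.38 -1.28 -1.11  0.7 ]
30 200 0 0 [-1.11  0.57 -0.27 -1.28 -1.12  0.74] [-1.22  0.49 -0.26 -1.17 -1.22  0.68]
30 215 0 0 [-1.05  0.63 -0.12 -1.12 -1.28  0.72] [-1.16  0.59 -0.08 -1.04 -1.4   0.67]
30 230 0 0 [-0.99  0.71  0.02 -0.99 -1.45  0.73] [-1.09  0.68  0.11 -0.93 -1.58  0.68]
35 148 0 0 [-1.19  0.41 -0.78 -2.27 -0.68  1.21] [-1.16  0.13 -0.8  -1.97 -0.53  0.83]
35 165 0 0 [-1.11  0.39 -0.58 -1.76 -0.68  0.82] [-1.16  0.2  -0.63 -1.55 -0.7   0.6 ]
35 180 0 0 [-1.08  0.43 -0.45 -1.47 -0.81  0.68] [-1.18  0.29 -0.48 -1.32 -0.9   0.56]
35 190 0 0 [-1.07  0.47 -0.36 -1.33 -0.92  0.65] [-1.18  0.36 -0.38 -1.21 -1.03  0.56]
35 200 0 0 [-1.05  0.52 -0.27 -1.21 -1.04  0.64] [-1.16  0.43 -0.27 -1.11 -1.15  0.57]
35 215 0 0 [-1.01  0.59 -0.14 -1.06 -1.21  0.65] [-1.11 
[... 899 characters left out ...]
.2 ] 0.0
  place 3 0.0 [ 0.81  0.68 -0.13  0.32 -1.21 -1.12] 0.0
  pick1 0.0 [-1.28  0.56 -0.87 -2.36 -0.94  1.46] 0.0
sgn -1 al 35
  place 0 0.0 [ 1.12  0.54 -0.42  0.2  -1.2  -1.37] 0.0
  place 1 0.0 [ 1.01  0.59 -0.34  0.26 -1.22 -1.3 ] 0.0
  place 2 0.0 [ 0.91  0.65 -0.23  0.31 -1.24 -1.22] 0.0
  place 3 0.0 [ 0.82  0.72 -0.11  0.35 -1.28 -1.15] 0.0
  pick1 0.0 [-1.2   0.44 -0.8  -2.29 -0.71  1.26] 0.0
sgn -1 al 40
  place 0 0.0 [ 1.13  0.59 -0.39  0.21 -1.27 -1.39] 0.0
  place 1 0.0 [ 1.02  0.64 -0.31  0.28 -1.29 -1.32] 0.0
  place 2 0.0 [ 0.93  0.69 -0.2   0.34 -1.32 -1.25] 0.0
  place 3 0.0 [ 0.84  0.76 -0.08  0.38 -1.35 -1.17] 0.0
  pick1 0.0 [-1.08  0.35 -0.69 -2.14 -0.47  0.98] 0.0
```

```bash
python3 - <<'E'
from jpath import *
p,M=pick((.4653,-.3630),215.3,35,.060,.10,sgn=-1); e,q=ik(p+Z*.07,M,arm.get_state()['q']); print(e,q.round(3)); jpath(q,2)
e,q=ik(p,M,arm.get_state()['q']); print(p,q.round(3))
E
```

```text
1.4620838437945306e-12 [-1.119  0.431 -0.046 -0.956 -1.426  0.482]
fk err [-0.0001 -0.0003 -0.0003]
1 from call start [ 0.097  0.034  0.036  0.234 -0.126  0.491] rows 3.9 at [ 0.407 -0.352  0.182]
2 from call start [ 0.13  -0.076 -0.067  0.233 -0.175  0.471] rows 3.9 at [ 0.411 -0.401  0.176]
[ 0.4111482  -0.40134161  0.10645969] [-1.124  0.526 -0.083 -0.973 -1.354  0.595]
```

```bash
python3 -m inch '0.3 0.097 0.034 0.036 0.234 -0.126 0.491;0.3 0.097 0.034 0.036 0.234 -0.126 0.491;0.3 0.097 0.034 0.036 0.234 -0.126 0.491;0.3 0.097 0.034 0.036 0.234 -0.126 0.491;0.3 0.097 0.034 0.036 0.234 -0.126 0.491'
python3 -m inch '0.3 0.13 -0.076 -0.067 0.233 -0.175 0.471;0.3 0.13 -0.076 -0.067 0.233 -0.175 0.471;0.3 0.13 -0.076 -0.067 0.233 -0.175 0.471;0.3 0.13 -0.076 -0.067 0.233 -0.175 0.471;0.3 0.13 -0.076 -0.067 0.233 -0.175 0.471;0.3 0.13 -0.076 -0.067 0.233 -0.175 0.471'
python3 - <<'E'
from jpath import *
p,M=pick((.4653,-.3630),215.3,35,.060,.10,sgn=-1); go(p,M,'down')
grab('wrist','w8'); grab('side','d8')
E
python3 feet.py
```

```text
t: 23.6
eef_pos: [0.4072, -0.3515, 0.1822]
ee_rot: [-2.868, 0.698, -1.833]
force: [0.2, -0.7, 0.1]
width: 0.0614
t: 24.2
eef_pos: [0.4126, -0.4007, 0.1781]
ee_rot: [-3.131, 0.958, -2.509]
force: [-0.4, -0.1, -0.0]
width: 0.0612
down t 24.2 w 0.0612 F [-0.4 -0.1 -0. ] d [0.198 0.003 0.133] r [ 0.003 -0.002  0.009] rows 1.4
foot [ 0.4682 -0.3614] 2 []
foot [ 0.4859 -0.1522] 2 [('scene', [0.47, -0.128], 123.6, 0.028), ('side', [0.469, -0.133], 130.3, 0.026)]
foot [ 0.4649 -0.0326] 2 [('scene', [0.452, -0.008], 117.9, 0.028), ('side', [0.453, -0.011], 119.1, 0.024)]
foot [ 0.6398 -0.3982] 1 []
```

View pics/w8.png

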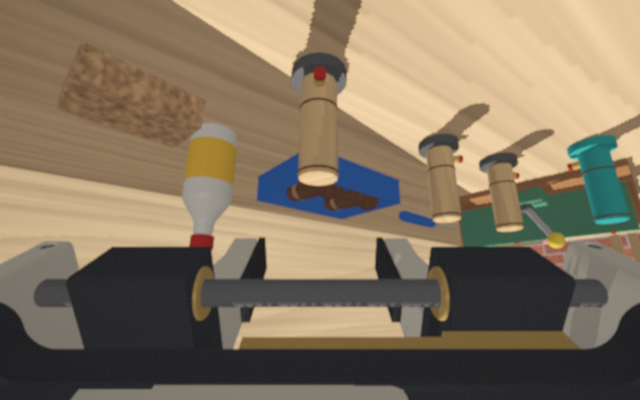

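View pics/d8.png

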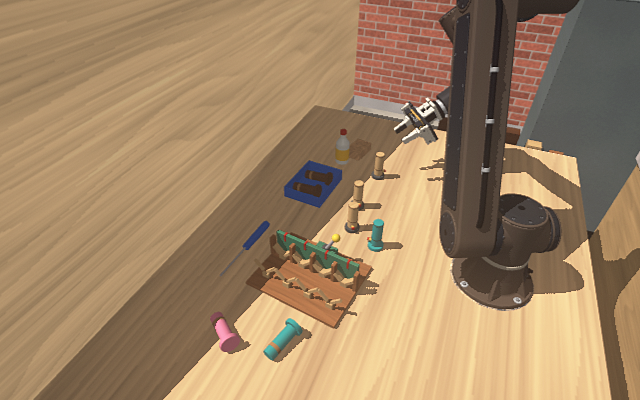

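Stud at (320,73) is centred on the foot axis and facing the gripper. Now the side grasp.

```bash
python3 -m inch '0.3 0.198 0.003 0.133 0 0 0.009;0.3 0.198 0.003 0.133 0 0 0.009;0.3 0.198 0.003 0.133 0 0 0.009;0.3 0.198 0.003 0.133 0 0 0.009'
python3 - <<'E'
from jpath import *
p,M=pick((.4653,-.3630),215.3,35,.060,.0,sgn=-1); go(p,M,'in')
E
```

```text
t: 24.8
eef_pos: [0.4115, -0.4013, 0.1071]
ee_rot: [3.134, 0.96, -2.533]
force: [-0.1, -0.4, 0.2]
width: 0.0613
in t 24.8 w 0.0613 F [-0.1 -0.4  0.2] d [0.002 0.    0.333] r [ 0.001  0.    -0.004] rows 2.0
```

```bash
python3 -m inch '0.3 0 0 0.15 0 0 0;0.3 0 0 0.28 0 0 0;0.3 0 0 0.333 0 0 0;0.3 0 0 0.333 0 0 0;0.3 0 0 0.333 0 0 0;1 0 0 0.333 0 0 0;1 0 0 0.333 0 0 0;1 0 0 0.333 0 0 0;1 0 0 0.333 0 0 0;1 0 0 0.333 0 0 0' 60
python3 - <<'E'
from jpath import *
s=arm.get_state(); print(s['q'])
P0=np.array(s['eef_pos'])
for i in (0,):
    p,M=place(i,35,.060,.12,sgn=-1)
    e,q=ik(p,M,s['q']); print(e,q.round(2),p)
# lift pose first
A0=R.from_euler('xyz',s['ee_rot']).as_matrix()
go(P0+Z*.2,A0,'lift'); print(ik(P0+Z*.2,A0,s['q']))
E
```

```text
t: 25.8
eef_pos: [0.4782, -0.3548, 0.0499]
ee_rot: [3.136, 0.96, -2.534]
force: [0.2, -2.5, 2.4]
width: 0.033
[-1.00884648  0.58960545 -0.1336144  -1.06034119 -1.21641099  0.64229296]
1.5644813562909713e-08 [ 1.13  0.41 -0.3   0.18 -1.45 -1.33] [0.40749043 0.25720495 0.16643611]
lift t 25.8 w 0.033 F [ 0.2 -2.5  2.4] d [-0.546  0.002 -0.382] r [0. 0. 0.] rows 4.0
(np.float64(3.444328781339619e-15), array([-0.98565507,  0.31198668, -0.02693699, -0.98066419, -1.40217505,
        0.29270467]))
```

```bash
python3 -m inch '1 -0.14 0 -0.095 0 0 0;1 -0.3 0 -0.2 0 0 0;1 -0.5 0 -0.35 0 0 0;1 -0.546 0 -0.382 0 0 0;1 -0.546 0 -0.382 0 0 0;1 -0.546 0 -0.382 0 0 0'
python3 - <<'E'
from jpath import *
s=arm.get_state()
p,M=place(3,35,.060,.14,sgn=-1)
e,q=ik(p,M,s['q']); print(e,q.round(2),p)
jpath(q,6)
grab('side','d9'); grab('wrist','w9')
E
```

```text
t: 26.4
eef_pos: [0.4782, -0.3545, 0.2503]
ee_rot: [3.137, 0.96, -2.532]
force: [-1.3, 0.6, -4.4]
width: 0.0331
8.745033483438655e-09 [ 0.83  0.6   0.03  0.34 -1.52 -1.07] [0.62174176 0.2297756  0.18643611]
fk err [-0.0001 -0.0002 -0.0004]
1 from call start [ 0.006  0.237  0.312 -0.297  0.233  0.02 ] rows 2.6 at [ 0.499 -0.253  0.195]
2 from call start [-0.063  0.122  0.262 -0.197  0.299 -0.019] rows 2.5 at [ 0.51  -0.172  0.159]
3 from call start [-0.164  0.049  0.175 -0.075  0.333 -0.047] rows 2.4 at [ 0.529 -0.104  0.142]
4 from call start [-0.274  0.029  0.054  0.055  0.328 -0.063] rows 2.4 at [ 0.563 -0.026  0.142]
5 from call start [-0.366  0.056 -0.096  0.178  0.281 -0.066] rows 2.4 at [0.601 0.081 0.158]
6 from call start [-0.419  0.113 -0.268  0.281  0.198 -0.056] rows 3.1 at [0.622 0.23  0.186]
```

View pics/w9.png

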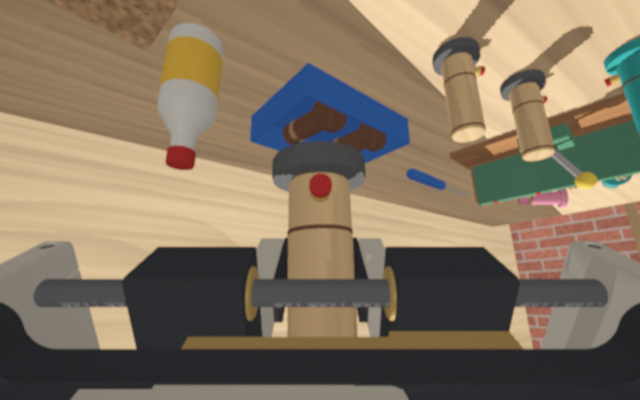

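View pics/d9.png

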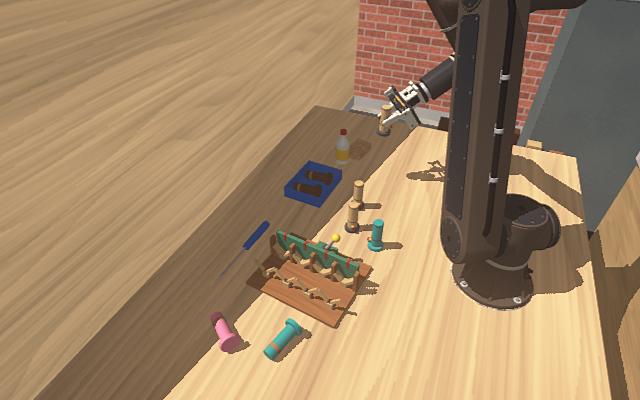

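```bash
cat >> jpath.py <<'E'
def hpath(qt,n,zs,off=None):
    """joint-interpolated orientation, xy from the joint path, z overridden; compact per-leg deltas"""
    s=arm.get_state(); q=np.array(s['q'])
    base=(np.array(s['eef_pos']),R.from_euler('xyz',s['ee_rot']).as_matrix()); qq=q
    for k in range(1,n+1):
        P,M=kin.fk(q+(np.array(qt)-q)*k/n,PR)
        if k<n: P=np.array([P[0],P[1],zs])
        e,qn=ik(P,M,qq,tries=1)
        d=rel(*base,P,M)
        rows=max(np.linalg.norm(d[:3])*6,np.linalg.norm(d[3:])*60/8.59,np.max(np.abs(qn-qq)/(.07*np.array([2.39,2.39,3.01,3.14,3.14,3.14]))))
        print(k,' '.join('%.3f'%v for v in d),'rows %.1f'%rows,'at',P.round(3),'ik',round(e,4),'q',qn.round(2))
        base=(P,M);qq=qn
E
python3 - <<'E'
from jpath import *
s=arm.get_state()
p,M=place(3,35,.060,.14,sgn=-1)
e,q=ik(p,M,s['q'])
hpath(q,4,.30)
E
```

```text
1 -0.340 0.345 0.186 -0.410 0.376 0.006 rows 3.9 at [ 0.504 -0.21   0.3  ] ik 0.0 q [-0.53  0.28  0.13 -0.65 -1.63 -0.2 ]
2 -0.244 0.143 0.228 -0.159 0.489 -0.068 rows 3.6 at [ 0.529 -0.104  0.3  ] ik 0.0 q [-0.08  0.35  0.21 -0.33 -1.76 -0.49]
3 -0.445 0.049 0.089 0.130 0.475 -0.103 rows 3.5 at [0.582 0.022 0.3  ] ik 0.0 q [ 0.38  0.44  0.22  0.01 -1.79 -0.73]
4 -0.778 0.020 0.180 0.385 0.329 -0.095 rows 4.8 at [0.622 0.23  0.186] ik 0.0 q [ 0.83  0.6   0.03  0.34 -1.52 -1.07]
```

```bash
python3 -m inch '1 -0.340 0.345 0.186 -0.410 0.376 0.006;1 -0.340 0.345 0.186 -0.410 0.376 0.006;1 -0.340 0.345 0.186 -0.410 0.376 0.006;1 -0.340 0.345 0.186 -0.410 0.376 0.006;1 -0.340 0.345 0.186 -0.410 0.376 0.006'
python3 -m inch '1 -0.244 0.143 0.228 -0.159 0.489 -0.068;1 -0.244 0.143 0.228 -0.159 0.489 -0.068;1 -0.244 0.143 0.228 -0.159 0.489 -0.068;1 -0.244 0.143 0.228 -0.159 0.489 -0.068;1 -0.244 0.143 0.228 -0.159 0.489 -0.068'
python3 -m inch '1 -0.445 0.049 0.089 0.130 0.475 -0.103;1 -0.445 0.049 0.089 0.130 0.475 -0.103;1 -0.445 0.049 0.089 0.130 0.475 -0.103;1 -0.445 0.049 0.089 0.130 0.475 -0.103;1 -0.445 0.049 0.089 0.130 0.475 -0.103'
python3 - <<'E'
from jpath import *
p,M=place(3,35,.060,.14,sgn=-1); go(p,M)
E
```

```text
t: 27.0
eef_pos: [0.5064, -0.2076, 0.2994]
ee_rot: [2.759, 0.572, -2.436]
force: [0.8, 0.6, -4.3]
width: 0.0331
t: 27.5
eef_pos: [0.5297, -0.1017, 0.2971]
ee_rot: [2.69, 0.128, -2.151]
force: [-0.2, 0.4, -4.0]
width: 0.033
t: 28.0
eef_pos: [0.5821, 0.0243, 0.2969]
ee_rot: [2.806, -0.294, -1.863]
force: [-0.6, -0.2, -3.6]
width: 0.0328
 t 28.0 w 0.0328 F [-0.6 -0.2 -3.6] d [-0.771  0.017  0.166] r [ 0.386  0.323 -0.09 ] rows 4.7
```

```bash
python3 -m inch '1 -0.771 0.017 0.166 0.386 0.323 -0.09;1 -0.771 0.017 0.166 0.386 0.323 -0.09;1 -0.771 0.017 0.166 0.386 0.323 -0.09;1 -0.771 0.017 0.166 0.386 0.323 -0.09;1 -0.771 0.017 0.166 0.386 0.323 -0.09;1 -0.771 0.017 0.166 0.386 0.323 -0.09;1 -0.771 0.017 0.166 0.386 0.323 -0.09'
python3 - <<'E'
from jpath import *
p,M=place(3,35,.060,.14,sgn=-1); go(p,M)
for n in ('side','scene'):
    f=grab(n); y0,x0=(190,200) if n=='side' else (180,280)
    cv2.imwrite(f'pics/p1{n}.png',cv2.resize(f['img'][y0:y0+160,x0:x0+200,::-1],None,fx=4,fy=3.75))
grab('wrist','p1w')
E
```

```text
t: 28.7
eef_pos: [0.6239, 0.2258, 0.1889]
ee_rot: [-3.138, -0.609, -1.708]
force: [0.5, -1.0, -1.7]
width: 0.033
 t 28.7 w 0.033 F [ 0.5 -1.  -1.7] d [-0.015  0.009 -0.   ] r [ 0.002  0.002 -0.008] rows 0.1
```

View pics/p1side.png

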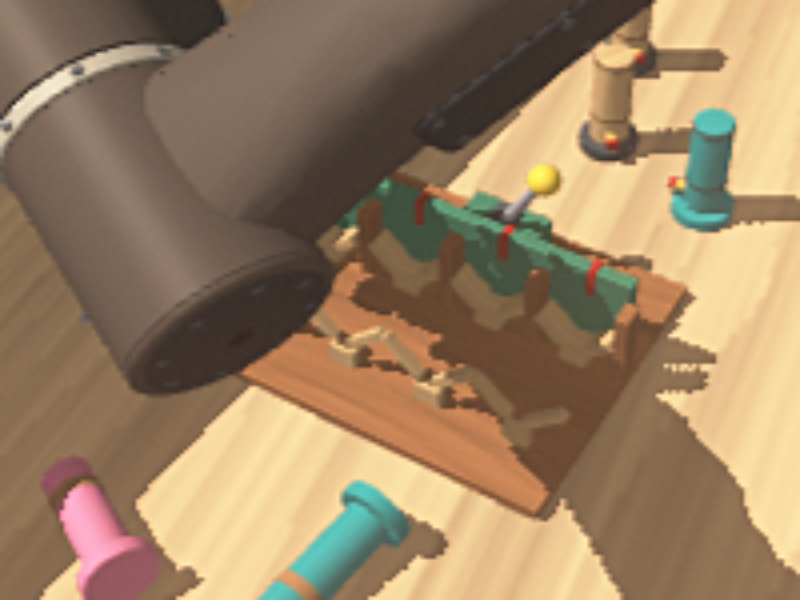

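View pics/p1scene.png

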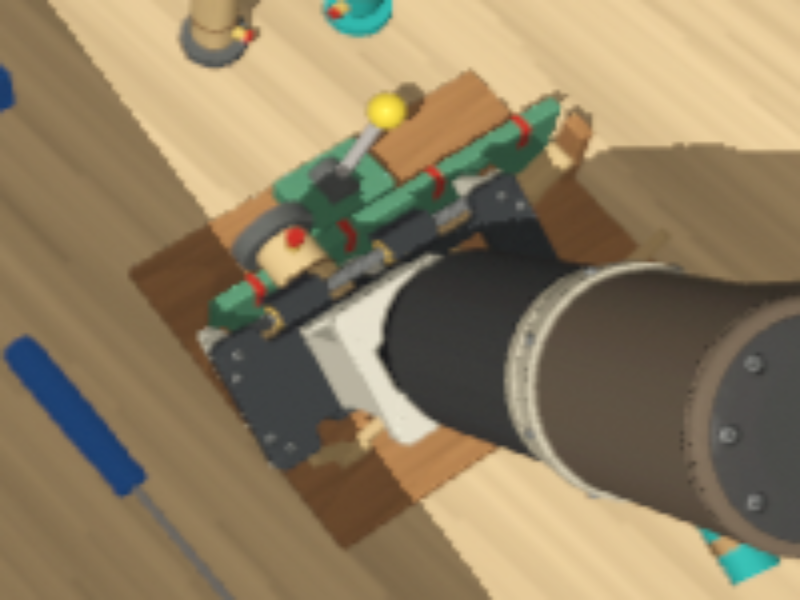

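View pics/p1w.png

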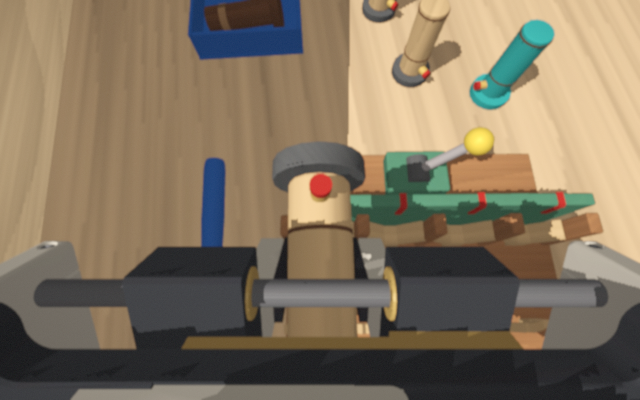

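```bash
python3 - <<'E'
from jpath import *
p,M=place(3,35,.0605,.012,sgn=-1); go(p,M)
p,M=place(3,35,.0605,.0,sgn=-1); go(p,M)
E
```

```text
t 28.9 w 0.0326 F [ 0.7 -0.2 -3. ] d [-0.266  0.014  0.356] r [-0.     0.004 -0.01 ] rows 2.7
 t 28.9 w 0.0326 F [ 0.7 -0.2 -3. ] d [-0.289  0.015  0.388] r [-0.     0.004 -0.01 ] rows 2.9
```

```bash
python3 -m inch '1 -0.1 0.014 0.13 0 0.004 -0.01;1 -0.19 0.014 0.25 0 0.004 -0.01;1 -0.266 0.014 0.356 0 0.004 -0.01;1 -0.266 0.014 0.356 0 0.004 -0.01;1 -0.266 0.014 0.356 0 0.004 -0.01;1 -0.266 0.014 0.356 0 0.004 -0.01'
python3 - <<'E'
from jpath import *
p,M=place(3,35,.0605,.0,sgn=-1); go(p,M)
E
```

```text
t: 29.45
eef_pos: [0.623, 0.2325, 0.0609]
ee_rot: [-3.138, -0.609, -1.698]
force: [0.0, -0.7, -2.6]
width: 0.0327
 t 29.4 w 0.0327 F [ 0.  -0.7 -2.6] d [-0.021  0.003  0.044] r [-0.004  0.001  0.   ] rows 0.3
```

```bash
python3 -m inch '1 -0.012 0.003 0.022 -0.004 0 0;1 -0.021 0.003 0.04 -0.004 0 0;1 -0.021 0.003 0.04 -0.004 0 0;1 -0.021 0.003 0.04 -0.004 0 0'
python3 - <<'E'
from jpath import *
p,M=place(3,35,.0605,.0,sgn=-1); go(p,M); grab('wrist','p2w')
E
```

```text
t: 29.85
eef_pos: [0.6216, 0.2315, 0.0484]
ee_rot: [-3.14, -0.611, -1.698]
force: [-1.8, 4.2, 12.5]
width: 0.0328
 t 29.9 w 0.0328 F [-1.8  4.2 12.5] d [-0.    -0.001  0.008] r [-0.002 -0.     0.   ] rows 0.0
```

View pics/p2w.png

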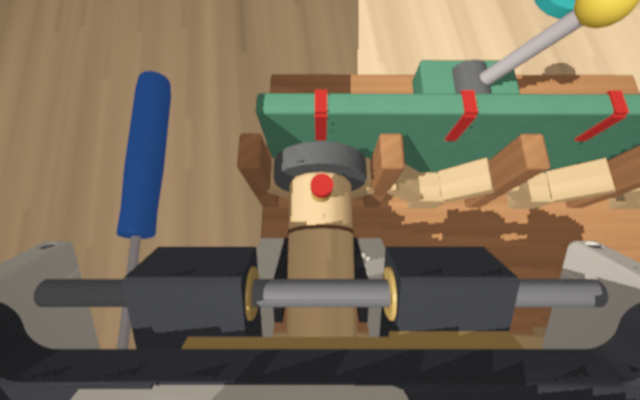

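Base disc is seated at the headboard between its partitions, with the stud at (320,185) lined up with the tick at (321,110). Release.

```bash
python3 -m inch '0.5 0 0 0 0 0 0;0.5 0 0 0 0 0 0;0.5 0 0 0 0 0 0;0.5 0 0 0 0 0 0;0.5 0 0 -0.2 0 0 0;0.5 0 0 -0.4 0 0 0;0.5 0 0 -0.5 0 0 0;0.5 0 0 -0.5 0 0 0;0.5 0 0 -0.5 0 0 0' 40
python3 - <<'E'
from jpath import *
grab('wrist','p3w'); s=arm.get_state()
C=np.array([.4859,-.1522])
q=None
# next: above foot2, tool down
for yaw in (-1.5,-2.2,-.8): print(yaw,[ (round(e,4),q.round(2)) for e,q in [ik([*C,.07],down(yaw),s['q'])]])
print(s['q'])
E
```

```text
t: 30.8
eef_pos: [0.6317, 0.3171, 0.1678]
ee_rot: [3.139, -0.611, -1.695]
force: [-0.8, -0.7, -1.4]
width: 0.0438
-1.5 [(np.float64(0.0), array([ 0.08,  0.25, -0.55, -0.  , -0.77, -0.01]))]
-2.2 [(np.float64(0.0), array([ 0.08,  0.25, -0.55, -0.  , -0.77, -0.71]))]
-0.8 [(np.float64(0.0), array([ 0.08,  0.25, -0.55, -0.  , -0.77,  0.69]))]
[ 0.89606233  0.71600114  0.20526944  0.3018491  -1.60052191 -1.09636104]
```

View pics/p3w.png

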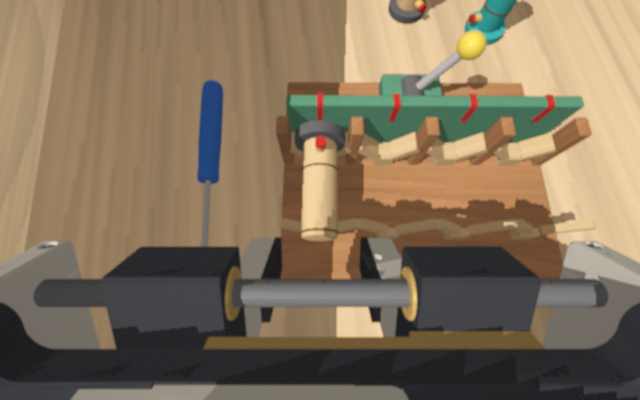

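Foot lies in slot 3 with its stud at (320,141) in line with the tick at (320,107). Next foot: lift it from above and turn it at the regrasp site.

```bash
python3 feet.py; python3 - <<'E'
from jpath import *
e,q=ik([.4859,-.1522,.2],down(-1.866),arm.get_state()['q']); print(e)
hpath(q,3,.27)
E
```

```text
foot [ 0.4859 -0.1507] 1 [('scene', [0.47, -0.128], 125.3, 0.027)]
foot [ 0.4633 -0.0321] 1 [('scene', [0.452, -0.008], 115.5, 0.027), ('side', [0.453, -0.011], 116.3, 0.023)]
5.724635540593708e-10
1 0.696 -0.079 0.066 -0.109 -0.211 0.006 rows 4.2 at [0.632 0.131 0.27 ] ik 0.0 q [ 0.62  0.46  0.12  0.2  -1.59 -0.82]
2 0.511 0.077 0.222 -0.008 -0.212 0.042 rows 3.4 at [ 0.578 -0.029  0.27 ] ik 0.0 q [ 0.35  0.26 -0.08  0.1  -1.41 -0.6 ]
3 0.419 0.180 0.332 0.087 -0.173 0.068 rows 3.4 at [ 0.486 -0.152  0.2  ] ik 0.0 q [ 0.08  0.1  -0.39 -0.   -1.08 -0.38]
```

```bash
python3 -m inch '0.3 0 0 -0.2 0 0 0;0.3 0.696 -0.079 0.066 -0.109 -0.211 0.006;0.3 0.696 -0.079 0.066 -0.109 -0.211 0.006;0.3 0.696 -0.079 0.066 -0.109 -0.211 0.006;0.3 0.696 -0.079 0.066 -0.109 -0.211 0.006;0.3 0.696 -0.079 0.066 -0.109 -0.211 0.006;0.3 0.696 -0.079 0.066 -0.109 -0.211 0.006'
python3 -m inch '0.3 0.511 0.077 0.222 -0.008 -0.212 0.042;0.3 0.511 0.077 0.222 -0.008 -0.212 0.042;0.3 0.511 0.077 0.222 -0.008 -0.212 0.042;0.3 0.511 0.077 0.222 -0.008 -0.212 0.042;0.3 0.511 0.077 0.222 -0.008 -0.212 0.042'
python3 -m inch '0.3 0.419 0.180 0.332 0.087 -0.173 0.068;0.3 0.419 0.180 0.332 0.087 -0.173 0.068;0.3 0.419 0.180 0.332 0.087 -0.173 0.068;0.3 0.419 0.180 0.332 0.087 -0.173 0.068;0.3 0.419 0.180 0.332 0.087 -0.173 0.068'
python3 - <<'E'
from jpath import *
go([.4859,-.1522,.07],down(-1.866)); grab('wrist','w10')
E
```

```text
t: 31.65
eef_pos: [0.6322, 0.1285, 0.272]
ee_rot: [3.034, -0.392, -1.721]
force: [-0.3, 0.7, -0.3]
width: 0.0617
t: 32.15
eef_pos: [0.5774, -0.0296, 0.2703]
ee_rot: [3.044, -0.176, -1.788]
force: [-0.5, 0.2, -0.1]
width: 0.0614
t: 32.65
eef_pos: [0.4853, -0.1516, 0.1985]
ee_rot: [3.14, 0.001, -1.867]
force: [1.0, 0.8, 0.0]
width: 0.0617
 t 32.6 w 0.0617 F [1.  0.8 0. ] d [ 0.002 -0.003  0.428] r [ 0.002  0.001 -0.001] rows 2.6
```

View pics/w10.png

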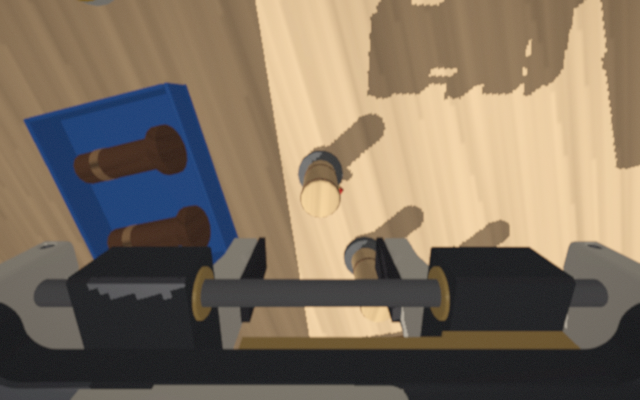

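```bash
python3 -m inch '0.3 0 0 0.2 0 0 0;0.3 0 -0.003 0.428 0 0 0;0.3 0 -0.003 0.428 0 0 0;0.3 0 -0.003 0.428 0 0 0;0.3 0 -0.003 0.428 0 0 0;1 0 -0.003 0.428 0 0 0;1 0 -0.003 0.428 0 0 0;1 0 -0.003 0.428 0 0 0;1 0 -0.003 0.428 0 0 0;1 0 -0.003 0.428 0 0 0' 40
python3 -m inch '1 0 0 -0.1 0 0 0;1 0 0 -0.25 0 0 0;1 0 0 -0.43 0 0 0;1 0 0 -0.43 0 0 0;1 0 0 -0.43 0 0 0'
python3 - <<'E'
from jpath import *
go([.4653,-.363,.2],down(-.33))
E
```

```text
t: 33.7
eef_pos: [0.4881, -0.1513, 0.0725]
ee_rot: [-3.139, 0.002, -1.865]
force: [-2.8, 0.1, 5.0]
width: 0.0335
t: 34.2
eef_pos: [0.4882, -0.1513, 0.2021]
ee_rot: [-3.137, 0.003, -1.866]
force: [-0.7, 0.7, -3.6]
width: 0.0334
 t 34.2 w 0.0334 F [-0.7  0.7 -3.6] d [ 0.698 -0.132  0.005] r [-6.000e-03 -1.000e-03 -1.466e+00] rows 10.2
```

```bash
python3 -m inch '1 0.698 -0.132 0 0 0 -0.8;1 0.698 -0.132 0 0 0 -0.8;1 0.698 -0.132 0 0 0 -0.8;1 0.698 -0.132 0 0 0 -0.8;1 0.698 -0.132 0 0 0 -0.8;1 0.698 -0.132 0 0 0 -0.8;1 0.698 -0.132 0 0 0 -0.8'
python3 - <<'E'
from jpath import *
go([.4653,-.363,.2],down(-.33))
E
```

```text
t: 34.9
eef_pos: [0.4631, -0.3637, 0.1975]
ee_rot: [3.142, 0.004, -1.028]
force: [0.2, -0.3, -3.4]
width: 0.0337
 t 34.9 w 0.0337 F [ 0.2 -0.3 -3.4] d [ 0.002 -0.008 -0.008] r [-0.001  0.004 -0.666] rows 4.7
```

```bash
python3 -m inch '1 0 -0.008 0 0 0 -0.666;1 0 -0.008 0 0 0 -0.666;1 0 -0.008 0 0 0 -0.666;1 0 -0.008 0 0 0 -0.666;1 0 -0.008 0 0 0 -0.666;1 0 -0.008 0 0 0 -0.666;1 0 -0.008 0 0 0 -0.666'
python3 - <<'E'
from jpath import *
go([.4653,-.363,.0732],down(-.33))
E
```

```text
t: 35.6
eef_pos: [0.4666, -0.3612, 0.1996]
ee_rot: [-3.139, 0.0, -0.335]
force: [-0.3, -0.4, -2.9]
width: 0.0335
 t 35.6 w 0.0335 F [-0.3 -0.4 -2.9] d [-0.002  0.008  0.421] r [-0.002 -0.    -0.004] rows 2.5
```

```bash
python3 -m inch '1 -0.002 0.008 0.13 0 0 0;1 -0.002 0.008 0.26 0 0 0;1 -0.002 0.008 0.37 0 0 0;1 -0.002 0.008 0.4 0 0 0;1 -0.002 0.008 0.42 0 0 0;1 -0.002 0.008 0.42 0 0 0;0.3 -0.002 0.008 0.42 0 0 0;0.3 -0.002 0.008 0.42 0 0 0;0.3 -0.002 0.008 0.42 0 0 0;0.3 -0.002 0.008 0.42 0 0 0'
python3 -m inch '0.3 0 0 -0.45 0 0 0;0.3 0 0 -0.45 0 0 0;0.3 0 0 -0.45 0 0 0;0.3 0 0 -0.45 0 0 0;0.3 0 0 -0.45 0 0 0'
python3 - <<'E'
from jpath import *
s=arm.get_state(); print(s['eef_pos'],s['q'])
p,M=pick((.4653,-.3630),215.3,35,.060,.10,sgn=-1); e,q=ik(p+Z*.07,M,s['q']); print(e); hpath(q,4,.2)
grab('side','d11')
E
python3 feet.py
```

```text
t: 36.6
eef_pos: [0.4663, -0.3642, 0.0755]
ee_rot: [-3.14, -0.003, -0.33]
force: [-0.5, 0.4, -0.2]
width: 0.0581
t: 37.1
eef_pos: [0.4659, -0.3642, 0.2109]
ee_rot: [-3.14, -0.004, -0.33]
force: [0.0, 0.4, -0.9]
width: 0.0612
[ 0.46588216 -0.36420793  0.21094127] [-0.33459688  0.23081789 -0.20348079 -0.00227857 -1.13216309  1.57607831]
4.190249264818462e-15
1 -0.167 0.048 0.036 0.208 -0.087 0.536 rows 4.1 at [ 0.414 -0.362  0.2  ] ik 0.0 q [-0.53  0.25 -0.13 -0.24 -1.27  1.29]
2 -0.062 0.039 0.002 0.215 -0.113 0.512 rows 4.0 at [ 0.393 -0.354  0.2  ] ik 0.0 q [-0.72  0.28 -0.07 -0.47 -1.37  0.98]
3 0.028 -0.012 -0.009 0.218 -0.153 0.478 rows 3.8 at [ 0.397 -0.363  0.2  ] ik 0.0 q [-0.92  0.33 -0.04 -0.71 -1.43  0.69]
4 0.132 -0.084 0.015 0.206 -0.206 0.433 rows 3.6 at [ 0.411 -0.401  0.176] ik 0.0 q [-1.12  0.43 -0.05 -0.96 -1.43  0.48]
foot [ 0.4691 -0.3616] 2 []
foot [ 0.6375 -0.4006] 2 []
foot [ 0.4653 -0.0327] 2 [('scene', [0.452, -0.008], 118.7, 0.028), ('side', [0.453, -0.011], 119.9, 0.025)]
```

View pics/d11.png

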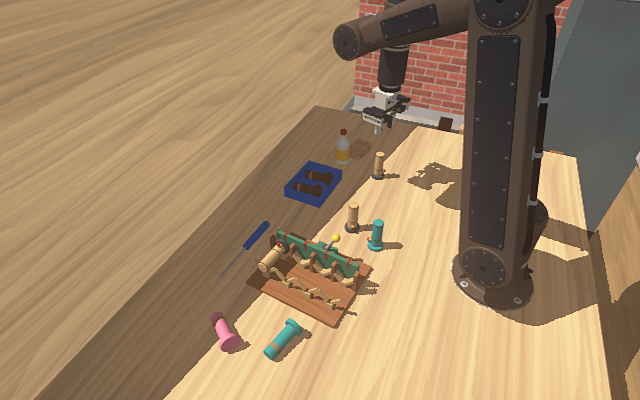

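Foot stands at the site (side view 379,165). Tilt the tool to the side grasp.

```bash
python3 -m inch '0.3 -0.167 0.048 0.036 0.208 -0.087 0.536;0.3 -0.167 0.048 0.036 0.208 -0.087 0.536;0.3 -0.167 0.048 0.036 0.208 -0.087 0.536;0.3 -0.167 0.048 0.036 0.208 -0.087 0.536;0.3 -0.167 0.048 0.036 0.208 -0.087 0.536'
python3 -m inch '0.3 -0.062 0.039 0.002 0.215 -0.113 0.512;0.3 -0.062 0.039 0.002 0.215 -0.113 0.512;0.3 -0.062 0.039 0.002 0.215 -0.113 0.512;0.3 -0.062 0.039 0.002 0.215 -0.113 0.512;0.3 -0.062 0.039 0.002 0.215 -0.113 0.512'
python3 -m inch '0.3 0.028 -0.012 -0.009 0.218 -0.153 0.478;0.3 0.028 -0.012 -0.009 0.218 -0.153 0.478;0.3 0.028 -0.012 -0.009 0.218 -0.153 0.478;0.3 0.028 -0.012 -0.009 0.218 -0.153 0.478;0.3 0.028 -0.012 -0.009 0.218 -0.153 0.478'
python3 - <<'E'
from jpath import *
p,M=pick((.4653,-.3630),215.3,35,.060,.10,sgn=-1); go(p+Z*.07,M)
E
```

```text
t: 37.75
eef_pos: [0.4127, -0.3623, 0.197]
ee_rot: [-2.956, 0.149, -0.886]
force: [0.4, 0.3, -0.1]
width: 0.0613
t: 38.25
eef_pos: [0.3914, -0.3545, 0.197]
ee_rot: [-2.866, 0.391, -1.395]
force: [-0.4, 1.1, 0.0]
width: 0.0616
t: 38.75
eef_pos: [0.3957, -0.3624, 0.1972]
ee_rot: [-2.9, 0.679, -1.905]
force: [-0.1, -0.7, 0.3]
width: 0.0617
 t 38.8 w 0.0617 F [-0.1 -0.7  0.3] d [ 0.126 -0.092  0.01 ] r [ 0.209 -0.207  0.431] rows 3.6
```

```bash
python3 -m inch '0.3 0.126 -0.092 0.01 0.209 -0.207 0.431;0.3 0.126 -0.092 0.01 0.209 -0.207 0.431;0.3 0.126 -0.092 0.01 0.209 -0.207 0.431;0.3 0.126 -0.092 0.01 0.209 -0.207 0.431;0.3 0.126 -0.092 0.01 0.209 -0.207 0.431'
cat > studw.py <<'E'
from jpath import *
f=grab('wrist','wst'); hsv=cv2.cvtColor(f['img'],cv2.COLOR_RGB2HSV)
h,s,v=[hsv[...,i].astype(int) for i in range(3)]
m=((h<6)|(h>174))&(s>150)&(v>70); m[:, :250]=0;m[:,400:]=0; m[230:]=0
n,l,st,c=cv2.connectedComponentsWithStats(m.astype(np.uint8))
for i in range(1,n):
    if st[i,4]>15: print(c[i],st[i,4],ray(f,*c[i],.024))
P=cloud(f)
m=(P[...,2]>.1)&(P[...,2]<.112)&(h>8)&(h<26)&(np.hypot(P[...,0]-.465,P[...,1]+.363)<.05)
q=P[m]; print('top',q[:,:2].min(0),q[:,:2].max(0),(q[:,:2].min(0)+q[:,:2].max(0))/2,len(q))
E
python3 studw.py
```

```text
t: 39.25
eef_pos: [0.4115, -0.4009, 0.1763]
ee_rot: [-3.14, 0.959, -2.523]
force: [-0.5, 0.0, 0.5]
width: 0.0617
[317.1627907  75.9379845] 129 [ 0.44523189 -0.3805026   0.024     ]
top [ 0.45015073 -0.38299766] [ 0.4842104  -0.34967113] [ 0.46718056 -0.3663344 ] 718
```

View pics/wst.png

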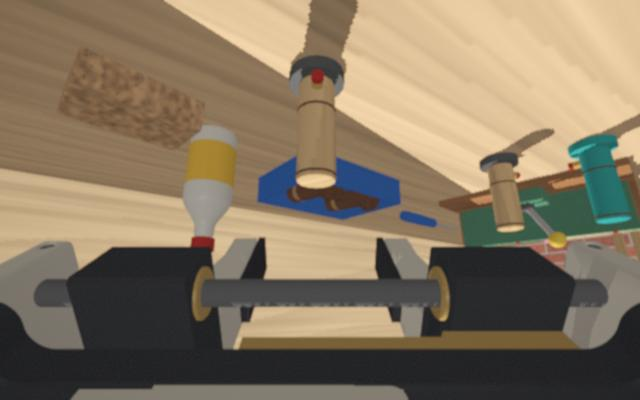

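```bash
python3 - <<'E'
from jpath import *
p,M=pick((.4662,-.3645),216,35,.060,.10,sgn=-1); go(p,M)
E
```

```text
t 39.3 w 0.0617 F [0.8 0.2 1. ] d [ 0.194 -0.006  0.133] r [-0.009 -0.002 -0.001] rows 1.4
```

```bash
python3 -m inch '0.3 0.194 -0.006 0.133 -0.009 0 0;0.3 0.194 -0.006 0.133 -0.009 0 0;0.3 0.194 -0.006 0.133 -0.009 0 0;0.3 0.194 -0.006 0.133 -0.009 0 0'
python3 - <<'E'
from jpath import *
p,M=pick((.4662,-.3645),216,35,.060,.0,sgn=-1); go(p,M)
E
```

```text
t: 39.7
eef_pos: [0.414, -0.4036, 0.1079]
ee_rot: [3.14, 0.959, -2.515]
force: [0.2, -0.3, 0.1]
width: 0.0613
 t 39.7 w 0.0613 F [ 0.2 -0.3  0.1] d [0.006 0.003 0.333] r [ 0.    -0.001 -0.001] rows 2.0
```

```bash
python3 -m inch '0.3 0.006 0 0.15 0 0 0;0.3 0.006 0.002 0.28 0 0 0;0.3 0.006 0.002 0.333 0 0 0;0.3 0.006 0.002 0.333 0 0 0;0.3 0.006 0.002 0.333 0 0 0;1 0.006 0.002 0.333 0 0 0;1 0.006 0.002 0.333 0 0 0;1 0.006 0.002 0.333 0 0 0;1 0.006 0.002 0.333 0 0 0;1 0.006 0.002 0.333 0 0 0' 60
python3 -m inch '1 -0.14 0 -0.095 0 0 0;1 -0.3 0 -0.2 0 0 0;1 -0.5 0 -0.35 0 0 0;1 -0.546 0 -0.382 0 0 0;1 -0.546 0 -0.382 0 0 0;1 -0.546 0 -0.382 0 0 0'
python3 - <<'E'
from jpath import *
s=arm.get_state()
p,M=place(0,35,.0605,.14,sgn=-1)
e,q=ik(p,M,s['q']);print(e)
hpath(q,4,.30)
grab('wrist','w12')
E
```

```text
t: 40.7
eef_pos: [0.4785, -0.3568, 0.049]
ee_rot: [3.138, 0.96, -2.522]
force: [-0.0, -1.5, 2.4]
width: 0.0328
t: 41.3
eef_pos: [0.4785, -0.3564, 0.2495]
ee_rot: [3.14, 0.96, -2.519]
force: [-0.5, 1.6, -3.9]
width: 0.0329
6.197139984435674e-13
1 -0.395 0.556 0.272 -0.456 0.369 0.049 rows 4.4 at [ 0.49  -0.142  0.3  ] ik 0.0 q [-0.46  0.23  0.06 -0.68 -1.62 -0.26]
2 -0.167 0.356 0.293 -0.169 0.518 -0.035 rows 3.8 at [0.453 0.    0.3  ] ik 0.0 q [ 0.07  0.23  0.04 -0.4  -1.74 -0.63]
3 -0.263 0.220 0.161 0.163 0.495 -0.081 rows 3.7 at [0.431 0.111 0.3  ] ik 0.0 q [ 0.6   0.26 -0.02 -0.11 -1.78 -0.95]
4 -0.541 0.116 0.283 0.436 0.301 -0.087 rows 3.7 at [0.408 0.258 0.186] ik 0.0 q [ 1.13  0.39 -0.28  0.18 -1.49 -1.32]
```

View pics/w12.png

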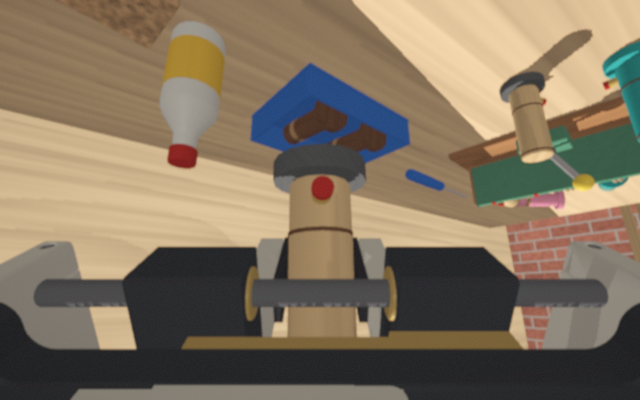

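Held squarely, with the stud at (322,188) nearly on the axis. Carry it to slot 0.

```bash
python3 -m inch '1 -0.395 0.556 0.272 -0.456 0.369 0.049;1 -0.395 0.556 0.272 -0.456 0.369 0.049;1 -0.395 0.556 0.272 -0.456 0.369 0.049;1 -0.395 0.556 0.272 -0.456 0.369 0.049;1 -0.395 0.556 0.272 -0.456 0.369 0.049;1 -0.395 0.556 0.272 -0.456 0.369 0.049'
python3 -m inch '1 -0.167 0.356 0.293 -0.169 0.518 -0.035;1 -0.167 0.356 0.293 -0.169 0.518 -0.035;1 -0.167 0.356 0.293 -0.169 0.518 -0.035;1 -0.167 0.356 0.293 -0.169 0.518 -0.035;1 -0.167 0.356 0.293 -0.169 0.518 -0.035'
python3 -m inch '1 -0.263 0.220 0.161 0.163 0.495 -0.081;1 -0.263 0.220 0.161 0.163 0.495 -0.081;1 -0.263 0.220 0.161 0.163 0.495 -0.081;1 -0.263 0.220 0.161 0.163 0.495 -0.081;1 -0.263 0.220 0.161 0.163 0.495 -0.081'
python3 - <<'E'
from jpath import *
p,M=place(0,35,.0605,.14,sgn=-1); go(p,M)
E
```

```text
t: 41.95
eef_pos: [0.4914, -0.1387, 0.2978]
ee_rot: [2.684, 0.575, -2.468]
force: [-0.2, -0.1, -2.6]
width: 0.0327
t: 42.45
eef_pos: [0.454, 0.0025, 0.2965]
ee_rot: [2.607, 0.106, -2.162]
force: [-0.9, -0.2, -4.4]
width: 0.0331
t: 42.95
eef_pos: [0.4305, 0.1129, 0.2969]
ee_rot: [2.751, -0.325, -1.857]
force: [-0.4, -0.1, -4.0]
width: 0.0332
 t 43.0 w 0.0332 F [-0.4 -0.1 -4. ] d [-0.536  0.115  0.272] r [ 0.439  0.296 -0.081] rows 3.7
```

```bash
python3 -m inch '1 -0.536 0.115 0.272 0.439 0.296 -0.081;1 -0.536 0.115 0.272 0.439 0.296 -0.081;1 -0.536 0.115 0.272 0.439 0.296 -0.081;1 -0.536 0.115 0.272 0.439 0.296 -0.081;1 -0.536 0.115 0.272 0.439 0.296 -0.081;1 -0.536 0.115 0.272 0.439 0.296 -0.081'
python3 - <<'E'
from jpath import *
p,M=place(0,35,.0605,.012,sgn=-1); go(p,M); grab('wrist','w13')
E
```

```text
t: 43.55
eef_pos: [0.409, 0.256, 0.1881]
ee_rot: [-3.139, -0.608, -1.706]
force: [1.0, -0.2, -1.5]
width: 0.0328
 t 43.5 w 0.0328 F [ 1.  -0.2 -1.5] d [-0.251  0.007  0.352] r [ 0.001  0.002 -0.006] rows 2.6
```

View pics/w13.png

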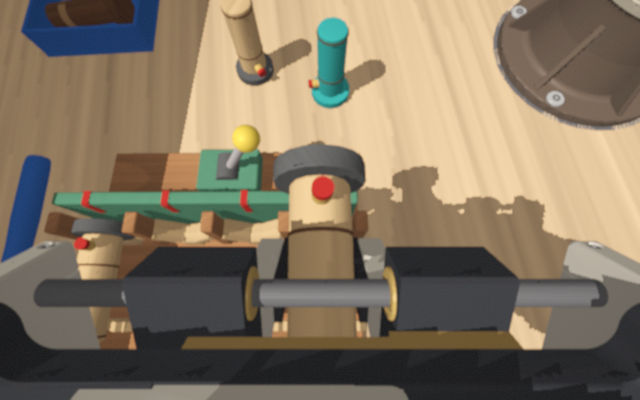

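```bash
python3 -m inch '1 -0.09 0.007 0.13 0 0 -0.006;1 -0.18 0.007 0.25 0 0 -0.006;1 -0.251 0.007 0.352 0 0 -0.006;1 -0.251 0.007 0.352 0 0 -0.006;1 -0.251 0.007 0.352 0 0 -0.006;1 -0.251 0.007 0.352 0 0 -0.006'
python3 - <<'E'
from jpath import *
p,M=place(0,35,.0605,.0,sgn=-1); go(p,M)
E
```

```text
t: 44.2
eef_pos: [0.41, 0.2593, 0.0625]
ee_rot: [-3.138, -0.602, -1.702]
force: [1.1, 0.7, -2.5]
width: 0.0329
 t 44.2 w 0.0329 F [ 1.1  0.7 -2.5] d [-0.025  0.008  0.048] r [-0.002  0.009 -0.003] rows 0.3
```

```bash
python3 -m inch '1 -0.014 0.008 0.025 0 0.005 -0.003;1 -0.025 0.008 0.045 0 0.005 -0.003;1 -0.025 0.008 0.045 0 0.005 -0.003;1 -0.025 0.008 0.045 0 0.005 -0.003'
python3 - <<'E'
from jpath import *
p,M=place(0,35,.0605,.0,sgn=-1); go(p,M); grab('wrist','w14')
E
```

```text
t: 44.6
eef_pos: [0.4076, 0.2589, 0.0487]
ee_rot: [-3.137, -0.61, -1.697]
force: [0.4, 3.4, 22.6]
width: 0.0331
 t 44.6 w 0.0331 F [ 0.4  3.4 22.6] d [-0.001 -0.     0.008] r [-0.005  0.001  0.001] rows 0.1
```

View pics/w14.png

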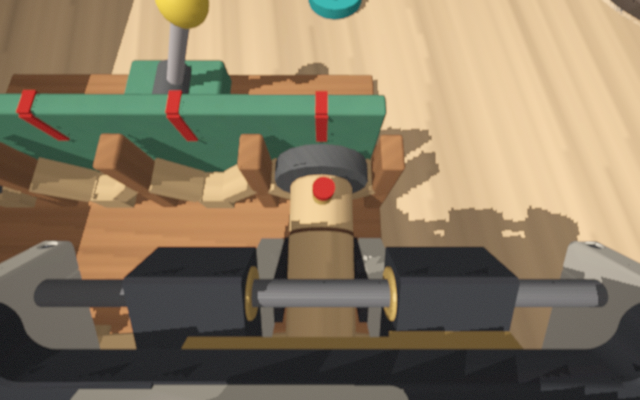

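Seated in slot 0, stud at (322,188) in line with the tick at (321,115). Release and retreat.

```bash
python3 -m inch '0.5 0 0 0 0 0 0;0.5 0 0 0 0 0 0;0.5 0 0 0 0 0 0;0.5 0 0 0 0 0 0;0.5 0 0 -0.2 0 0 0;0.5 0 0 -0.4 0 0 0;0.5 0 0 -0.55 0 0 0;0.5 0 0 -0.55 0 0 0;0.5 0 0 -0.55 0 0 0' 40
python3 - <<'E'
from jpath import *
grab('wrist','w15')
e,q=ik([.465,-.033,.2],down(-2.04),arm.get_state()['q']); print(e)
hpath(q,3,.27)
E
python3 feet.py
```

```text
t: 45.55
eef_pos: [0.4185, 0.3537, 0.1819]
ee_rot: [-3.139, -0.607, -1.696]
force: [-0.0, -0.8, -1.2]
width: 0.044
3.2659506490670524e-11
1 0.508 -0.225 -0.010 -0.115 -0.203 0.071 rows 3.3 at [0.469 0.221 0.27 ] ik 0.0 q [ 0.9   0.29 -0.1   0.1  -1.58 -1.15]
2 0.383 -0.153 0.151 -0.030 -0.207 0.098 rows 2.6 at [0.484 0.09  0.27 ] ik 0.0 q [ 0.63  0.14 -0.23  0.05 -1.41 -0.99]
3 0.356 -0.101 0.300 0.055 -0.186 0.115 rows 2.9 at [ 0.465 -0.033  0.2  ] ik 0.0 q [ 0.35  0.03 -0.47 -0.   -1.07 -0.82]
foot [ 0.4645 -0.0333] 2 [('scene', [0.452, -0.008], 116.7, 0.029), ('side', [0.453, -0.011], 117.7, 0.025)]
foot [ 0.64   -0.3997] 1 []
```

View pics/w15.png

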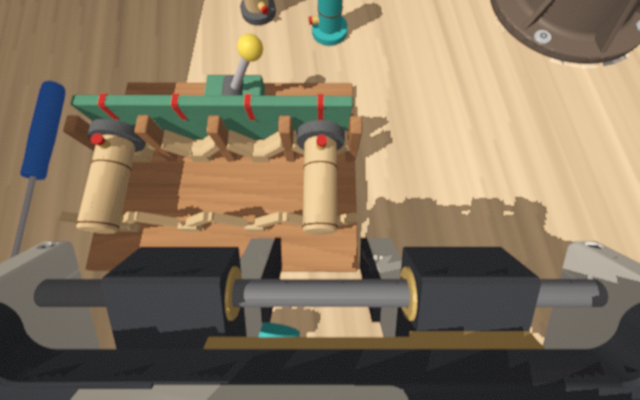

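```bash
python3 -m inch '0.3 0 0 -0.2 0 0 0;0.3 0.508 -0.225 -0.010 -0.115 -0.203 0.071;0.3 0.508 -0.225 -0.010 -0.115 -0.203 0.071;0.3 0.508 -0.225 -0.010 -0.115 -0.203 0.071;0.3 0.508 -0.225 -0.010 -0.115 -0.203 0.071;0.3 0.508 -0.225 -0.010 -0.115 -0.203 0.071;0.3 0.508 -0.225 -0.010 -0.115 -0.203 0.071'
python3 -m inch '0.3 0.383 -0.153 0.151 -0.030 -0.207 0.098;0.3 0.383 -0.153 0.151 -0.030 -0.207 0.098;0.3 0.383 -0.153 0.151 -0.030 -0.207 0.098;0.3 0.383 -0.153 0.151 -0.030 -0.207 0.098'
python3 -m inch '0.3 0.356 -0.101 0.300 0.055 -0.186 0.115;0.3 0.356 -0.101 0.300 0.055 -0.186 0.115;0.3 0.356 -0.101 0.300 0.055 -0.186 0.115;0.3 0.356 -0.101 0.300 0.055 -0.186 0.115;0.3 0.356 -0.101 0.300 0.055 -0.186 0.115'
python3 - <<'E'
from jpath import *
go([.465,-.0333,.071],down(-2.044)); grab('wrist','w16')
E
```

```text
t: 46.4
eef_pos: [0.4691, 0.22, 0.2693]
ee_rot: [3.066, -0.402, -1.791]
force: [0.3, 0.2, 0.3]
width: 0.0612
t: 46.8
eef_pos: [0.483, 0.0874, 0.2697]
ee_rot: [3.07, -0.193, -1.915]
force: [-0.5, 1.0, 0.4]
width: 0.0615
t: 47.3
eef_pos: [0.4649, -0.0331, 0.1994]
ee_rot: [3.14, -0.003, -2.041]
force: [0.1, -0.5, 1.1]
width: 0.0613
 t 47.3 w 0.0613 F [ 0.1 -0.5  1.1] d [-0.001 -0.001  0.428] r [ 0.002 -0.003  0.003] rows 2.6
```

View pics/w16.png

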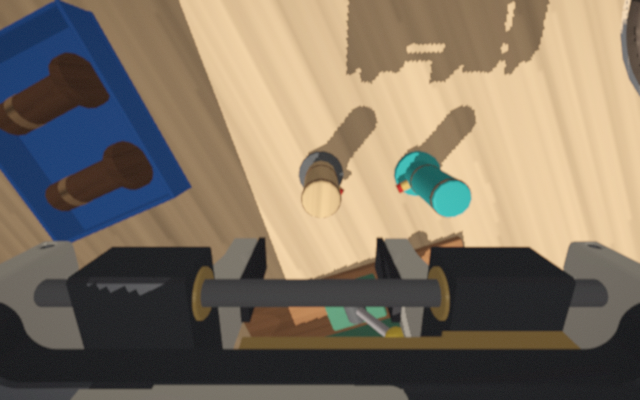

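The wooden foot at (321,190) is centred, and the turquoise one at (440,190) stays clear of the fingers. Grip.

```bash
python3 -m inch '0.35 0 0 0.2 0 0 0;0.35 0 0 0.428 0 0 0;0.35 0 0 0.428 0 0 0;0.35 0 0 0.428 0 0 0;0.35 0 0 0.428 0 0 0;1 0 0 0.428 0 0 0;1 0 0 0.428 0 0 0;1 0 0 0.428 0 0 0;1 0 0 0.428 0 0 0;1 0 0 0.428 0 0 0' 40
python3 -m inch '1 0 0 -0.1 0 0 0;1 0 0 -0.25 0 0 0;1 0 0 -0.43 0 0 0;1 0 0 -0.43 0 0 0;1 0 0 -0.43 0 0 0'
python3 - <<'E'
from jpath import *
go([.4653,-.363,.2],down(-.33))
E
```

```text
t: 48.35
eef_pos: [0.4655, -0.0333, 0.0729]
ee_rot: [-3.141, -0.0, -2.041]
force: [-2.3, 2.0, 7.6]
width: 0.0334
t: 48.85
eef_pos: [0.4654, -0.0331, 0.2021]
ee_rot: [-3.14, 0.002, -2.041]
force: [-0.9, 0.4, -4.5]
width: 0.0336
 t 48.9 w 0.0336 F [-0.9  0.4 -4.5] d [ 0.98  -0.498  0.006] r [-0.003 -0.    -1.634] rows 11.4
```

```bash
python3 -m inch '1 0.98 -0.498 0 0 0 -0.85;1 0.98 -0.498 0 0 0 -0.85;1 0.98 -0.498 0 0 0 -0.85;1 0.98 -0.498 0 0 0 -0.85;1 0.98 -0.498 0 0 0 -0.85;1 0.98 -0.498 0 0 0 -0.85;1 0.98 -0.498 0 0 0 -0.85;1 0.98 -0.498 0 0 0 -0.85;1 0.98 -0.498 0 0 0 -0.85'
python3 - <<'E'
from jpath import *
go([.4653,-.363,.2],down(-.33))
E
```

```text
t: 49.75
eef_pos: [0.4633, -0.3655, 0.1976]
ee_rot: [3.137, 0.003, -1.155]
force: [0.5, 0.3, -3.3]
width: 0.0334
 t 49.8 w 0.0334 F [ 0.5  0.3 -3.3] d [-0.005 -0.009 -0.008] r [ 0.003  0.005 -0.787] rows 5.5
```

```bash
python3 -m inch '1 -0.005 -0.009 0 0 0.003 -0.787;1 -0.005 -0.009 0 0 0.003 -0.787;1 -0.005 -0.009 0 0 0.003 -0.787;1 -0.005 -0.009 0 0 0.003 -0.787;1 -0.005 -0.009 0 0 0.003 -0.787;1 -0.005 -0.009 0 0 0.003 -0.787;1 -0.005 -0.009 0 0 0.003 -0.787;1 -0.005 -0.009 0 0 0.003 -0.787'
python3 - <<'E'
from jpath import *
go([.4653,-.363,.0732],down(-.33))
E
```

```text
t: 50.55
eef_pos: [0.4664, -0.3599, 0.1998]
ee_rot: [3.14, -0.0, -0.329]
force: [-0.7, 0.4, -3.1]
width: 0.0333
 t 50.5 w 0.0333 F [-0.7  0.4 -3.1] d [-0.     0.01   0.422] r [ 0.002 -0.     0.001] rows 2.5
```

```bash
python3 -m inch '1 0 0.01 0.13 0 0 0;1 0 0.01 0.26 0 0 0;1 0 0.01 0.37 0 0 0;1 0 0.01 0.41 0 0 0;1 0 0.01 0.424 0 0 0;1 0 0.01 0.424 0 0 0;1 0 0.01 0.424 0 0 0;0.3 0 0.01 0.424 0 0 0;0.3 0 0.01 0.424 0 0 0;0.3 0 0.01 0.424 0 0 0;0.3 0 0.01 0.424 0 0 0'
python3 -m inch '0.3 0 0 -0.45 0 0 0;0.3 0 0 -0.45 0 0 0;0.3 0 0 -0.45 0 0 0;0.3 0 0 -0.45 0 0 0;0.3 0 0 -0.45 0 0 0'
python3 - <<'E'
from jpath import *
s=arm.get_state()
p,M=pick((.4653,-.3630),215.3,35,.060,.10,sgn=-1); e,q=ik(p+Z*.07,M,s['q']); print(e); hpath(q,4,.2)
grab('scene','s17')
E
```

```text
t: 51.65
eef_pos: [0.4666, -0.3641, 0.0747]
ee_rot: [3.139, -0.004, -0.326]
force: [-0.3, -0.0, -0.2]
width: 0.0587
t: 52.15
eef_pos: [0.4665, -0.3636, 0.2103]
ee_rot: [3.139, -0.005, -0.327]
force: [0.7, -0.5, -1.0]
width: 0.0613
4.001425972298876e-15
1 -0.169 0.049 0.034 0.208 -0.089 0.538 rows 4.1 at [ 0.414 -0.361  0.2  ] ik 0.0 q [-0.53  0.25 -0.13 -0.23 -1.27  1.28]
2 -0.063 0.039 0.002 0.215 -0.114 0.514 rows 4.0 at [ 0.393 -0.354  0.2  ] ik 0.0 q [-0.72  0.28 -0.07 -0.46 -1.37  0.98]
3 0.029 -0.012 -0.009 0.219 -0.155 0.478 rows 3.8 at [ 0.397 -0.363  0.2  ] ik 0.0 q [-0.92  0.33 -0.04 -0.7  -1.42  0.69]
4 0.133 -0.085 0.015 0.207 -0.207 0.433 rows 3.7 at [ 0.411 -0.401  0.176] ik 0.0 q [-1.12  0.43 -0.05 -0.96 -1.43  0.48]
```

View pics/s17.png

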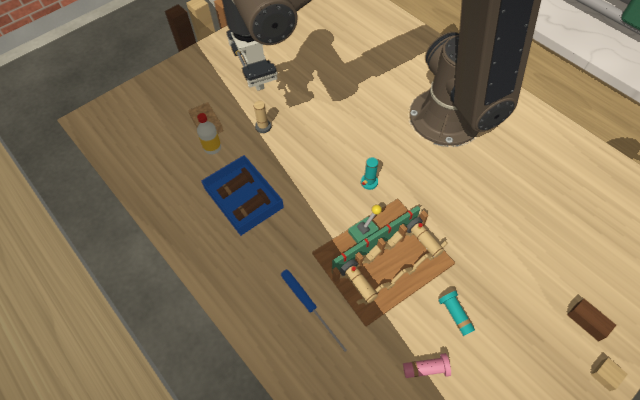

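Third foot stands at the site (262,118), two feet lie in slots 0 and 3, and both rejects are in the tray. Tilt for the side grasp.

```bash
python3 -m inch '0.3 -0.167 0.048 0.036 0.208 -0.087 0.536;0.3 -0.167 0.048 0.036 0.208 -0.087 0.536;0.3 -0.167 0.048 0.036 0.208 -0.087 0.536;0.3 -0.167 0.048 0.036 0.208 -0.087 0.536;0.3 -0.167 0.048 0.036 0.208 -0.087 0.536'
python3 -m inch '0.3 -0.062 0.039 0.002 0.215 -0.113 0.512;0.3 -0.062 0.039 0.002 0.215 -0.113 0.512;0.3 -0.062 0.039 0.002 0.215 -0.113 0.512;0.3 -0.062 0.039 0.002 0.215 -0.113 0.512;0.3 -0.062 0.039 0.002 0.215 -0.113 0.512'
python3 -m inch '0.3 0.028 -0.012 -0.009 0.218 -0.153 0.478;0.3 0.028 -0.012 -0.009 0.218 -0.153 0.478;0.3 0.028 -0.012 -0.009 0.218 -0.153 0.478;0.3 0.028 -0.012 -0.009 0.218 -0.153 0.478;0.3 0.028 -0.012 -0.009 0.218 -0.153 0.478'
python3 -m inch '0.3 0.128 -0.09 0.01 0.209 -0.207 0.431;0.3 0.128 -0.09 0.01 0.209 -0.207 0.431;0.3 0.128 -0.09 0.01 0.209 -0.207 0.431;0.3 0.128 -0.09 0.01 0.209 -0.207 0.431;0.3 0.128 -0.09 0.01 0.209 -0.207 0.431'
python3 studw.py;  python3 - <<'E'
from jpath import *
p,M=pick((.4662,-.3642),216,35,.060,.10,sgn=-1); go(p,M)
E
```

```text
t: 52.7
eef_pos: [0.4131, -0.3617, 0.1963]
ee_rot: [-2.959, 0.146, -0.883]
force: [-0.3, -0.2, -0.0]
width: 0.0615
t: 53.2
eef_pos: [0.3919, -0.3541, 0.1964]
ee_rot: [-2.867, 0.387, -1.391]
force: [0.2, -0.3, 0.0]
width: 0.0611
t: 53.7
eef_pos: [0.3962, -0.362, 0.1967]
ee_rot: [-2.899, 0.675, -1.901]
force: [-0.7, -0.2, -0.7]
width: 0.0615
t: 54.2
eef_pos: [0.4115, -0.4007, 0.1754]
ee_rot: [-3.134, 0.957, -2.515]
force: [-0.6, 0.1, 0.8]
width: 0.0616
[317.28125  76.875  ] 128 [ 0.44502837 -0.38075855  0.024     ]
top [ 0.45016795 -0.38344314] [ 0.48537656 -0.3500779 ] [ 0.46777225 -0.36676052] 720
 t 54.2 w 0.0613 F [-0.5 -0.2  0.8] d [ 0.192 -0.005  0.132] r [-0.008 -0.005  0.003] rows 1.4
```

View pics/wst.png

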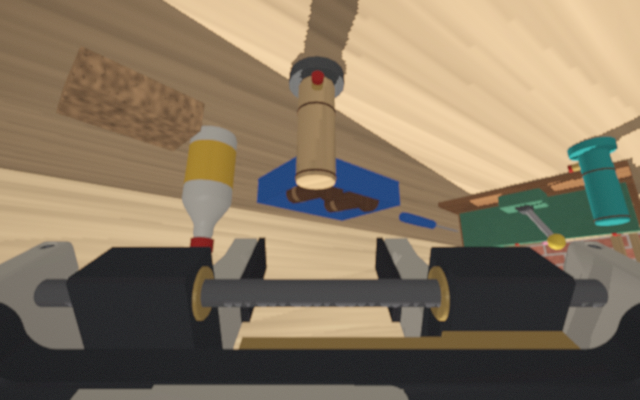

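```bash
python3 -m inch '0.3 0.192 -0.006 0.132 -0.008 -0.004 0.003;0.3 0.192 -0.006 0.132 -0.008 -0.004 0.003;0.3 0.192 -0.006 0.132 -0.008 -0.004 0.003;0.3 0.192 -0.006 0.132 -0.008 -0.004 0.003'
python3 - <<'E'
from jpath import *
p,M=pick((.4663,-.3646),216,35,.060,.0,sgn=-1); go(p,M)
E
```

```text
t: 54.65
eef_pos: [0.414, -0.4037, 0.1079]
ee_rot: [-3.141, 0.96, -2.512]
force: [-0.3, -0.1, 0.0]
width: 0.0616
 t 54.6 w 0.0616 F [-0.3 -0.1  0. ] d [0.006 0.003 0.333] r [0. 0. 0.] rows 2.0
```

```bash
python3 -m inch '0.3 0.006 0 0.15 0 0 0;0.3 0.006 0.002 0.28 0 0 0;0.3 0.006 0.002 0.333 0 0 0;0.3 0.006 0.002 0.333 0 0 0;0.3 0.006 0.002 0.333 0 0 0;1 0.006 0.002 0.333 0 0 0;1 0.006 0.002 0.333 0 0 0;1 0.006 0.002 0.333 0 0 0;1 0.006 0.002 0.333 0 0 0;1 0.006 0.002 0.333 0 0 0' 60
python3 -m inch '1 -0.14 0 -0.095 0 0 0;1 -0.3 0 -0.2 0 0 0;1 -0.5 0 -0.35 0 0 0;1 -0.546 0 -0.382 0 0 0;1 -0.546 0 -0.382 0 0 0;1 -0.546 0 -0.382 0 0 0'
python3 - <<'E'
from jpath import *
s=arm.get_state()
p,M=place(1,35,.0605,.14,sgn=-1)
e,q=ik(p,M,s['q']);print(e)
hpath(q,4,.30)
grab('wrist','w18')
E
```

```text
t: 55.65
eef_pos: [0.4787, -0.3568, 0.049]
ee_rot: [3.14, 0.962, -2.519]
force: [-0.9, -2.8, 2.6]
width: 0.033
t: 56.25
eef_pos: [0.4782, -0.3564, 0.2495]
ee_rot: [-3.141, 0.961, -2.516]
force: [-0.4, 0.8, -4.8]
width: 0.0333
5.183581318414513e-11
1 -0.373 0.485 0.241 -0.440 0.371 0.039 rows 4.0 at [ 0.493 -0.166  0.3  ] ik 0.0 q [-0.48  0.24  0.08 -0.67 -1.63 -0.24]
2 -0.193 0.284 0.266 -0.165 0.508 -0.044 rows 3.7 at [ 0.477 -0.037  0.3  ] ik 0.0 q [ 0.01  0.27  0.09 -0.37 -1.75 -0.58]
3 -0.327 0.163 0.133 0.152 0.488 -0.088 rows 3.6 at [0.481 0.08  0.3  ] ik 0.0 q [ 0.52  0.31  0.04 -0.07 -1.77 -0.87]
4 -0.627 0.088 0.244 0.419 0.310 -0.092 rows 4.1 at [0.479 0.249 0.186] ik 0.0 q [ 1.02  0.45 -0.19  0.24 -1.49 -1.23]
```

View pics/w18.png

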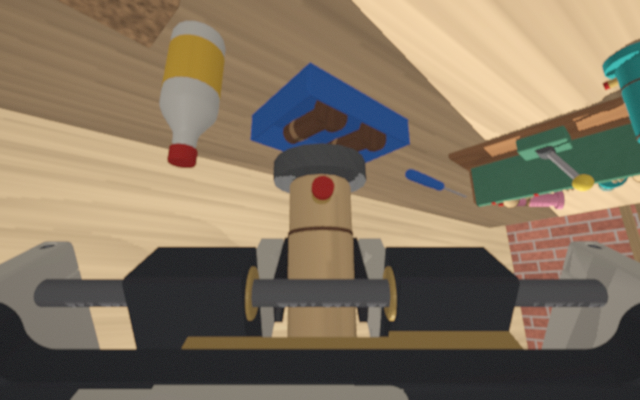

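Held squarely again, stud at (322,188). Carry it to slot 1.

```bash
python3 -m inch '1 -0.373 0.485 0.241 -0.440 0.371 0.039;1 -0.373 0.485 0.241 -0.440 0.371 0.039;1 -0.373 0.485 0.241 -0.440 0.371 0.039;1 -0.373 0.485 0.241 -0.440 0.371 0.039;1 -0.373 0.485 0.241 -0.440 0.371 0.039;1 -0.373 0.485 0.241 -0.440 0.371 0.039'
python3 -m inch '1 -0.193 0.284 0.266 -0.165 0.508 -0.044;1 -0.193 0.284 0.266 -0.165 0.508 -0.044;1 -0.193 0.284 0.266 -0.165 0.508 -0.044;1 -0.193 0.284 0.266 -0.165 0.508 -0.044;1 -0.193 0.284 0.266 -0.165 0.508 -0.044'
python3 -m inch '1 -0.327 0.163 0.133 0.152 0.488 -0.088;1 -0.327 0.163 0.133 0.152 0.488 -0.088;1 -0.327 0.163 0.133 0.152 0.488 -0.088;1 -0.327 0.163 0.133 0.152 0.488 -0.088;1 -0.327 0.163 0.133 0.152 0.488 -0.088'
python3 - <<'E'
from jpath import *
p,M=place(1,35,.0605,.14,sgn=-1); go(p,M)
E
```

```text
t: 56.9
eef_pos: [0.4941, -0.1641, 0.297]
ee_rot: [2.709, 0.576, -2.458]
force: [0.4, -0.5, -3.9]
width: 0.0329
t: 57.4
eef_pos: [0.4775, -0.036, 0.2966]
ee_rot: [2.635, 0.115, -2.163]
force: [-0.1, 0.0, -4.6]
width: 0.0328
t: 57.9
eef_pos: [0.4805, 0.0802, 0.2967]
ee_rot: [2.769, -0.313, -1.864]
force: [-0.7, -0.2, -3.8]
width: 0.033
 t 57.9 w 0.033 F [-0.7 -0.2 -3.8] d [-0.623  0.088  0.233] r [ 0.423  0.308 -0.088] rows 4.0
```

```bash
python3 -m inch '1 -0.623 0.088 0.233 0.423 0.308 -0.088;1 -0.623 0.088 0.233 0.423 0.308 -0.088;1 -0.623 0.088 0.233 0.423 0.308 -0.088;1 -0.623 0.088 0.233 0.423 0.308 -0.088;1 -0.623 0.088 0.233 0.423 0.308 -0.088;1 -0.623 0.088 0.233 0.423 0.308 -0.088;1 -0.623 0.088 0.233 0.423 0.308 -0.088'
python3 - <<'E'
from jpath import *
p,M=place(1,35,.0605,.012,sgn=-1); go(p,M); grab('wrist','w19')
E
```

```text
t: 58.6
eef_pos: [0.4816, 0.2461, 0.1898]
ee_rot: [-3.137, -0.607, -1.708]
force: [0.6, -0.3, -2.1]
width: 0.0332
 t 58.6 w 0.0332 F [ 0.6 -0.3 -2.1] d [-0.255  0.011  0.356] r [ 0.001  0.004 -0.008] rows 2.6
```

View pics/w19.png

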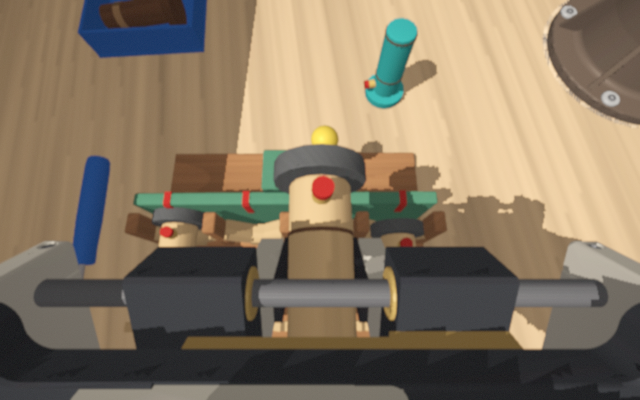

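```bash
python3 -m inch '1 -0.09 0.011 0.13 0 0.004 -0.008;1 -0.18 0.011 0.25 0 0.004 -0.008;1 -0.255 0.011 0.356 0 0.004 -0.008;1 -0.255 0.011 0.356 0 0.004 -0.008;1 -0.255 0.011 0.356 0 0.004 -0.008;1 -0.255 0.011 0.356 0 0.004 -0.008'
python3 - <<'E'
from jpath import *
p,M=place(1,35,.0605,.0,sgn=-1); go(p,M)
E
```

```text
t: 59.25
eef_pos: [0.4801, 0.2507, 0.0611]
ee_rot: [-3.139, -0.608, -1.697]
force: [0.4, -0.2, -3.0]
width: 0.0331
 t 59.2 w 0.0331 F [ 0.4 -0.2 -3. ] d [-0.022  0.003  0.044] r [-0.003  0.002  0.001] rows 0.3
```

```bash
python3 -m inch '1 -0.012 0.003 0.024 0 0 0;1 -0.022 0.003 0.041 0 0 0;1 -0.022 0.003 0.041 0 0 0;1 -0.022 0.003 0.041 0 0 0'
python3 - <<'E'
from jpath import *
p,M=place(1,35,.0605,.0,sgn=-1); go(p,M); grab('wrist','w20')
E
```

```text
t: 59.65
eef_pos: [0.4788, 0.2498, 0.049]
ee_rot: [-3.136, -0.611, -1.696]
force: [-2.2, 3.8, 22.2]
width: 0.0331
 t 59.6 w 0.0331 F [-2.2  3.8 22.2] d [-0.002 -0.001  0.009] r [-0.006 -0.     0.001] rows 0.1
```

View pics/w20.png

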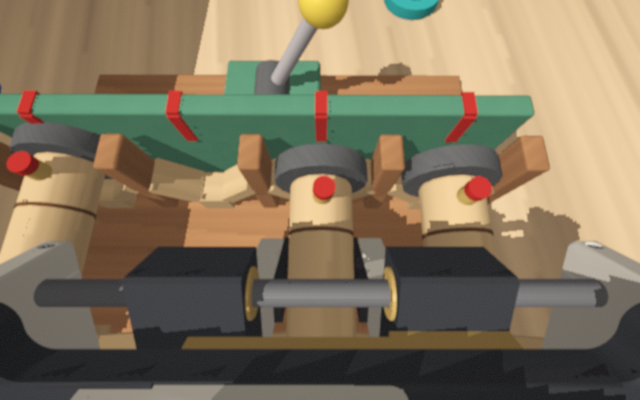

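Foot 3 is seated in slot 1. All three studs point up, at (20,162), (322,187) and (478,187). Release and retreat.

```bash
python3 -m inch '0.53 0 0 0 0 0 0;0.53 0 0 0 0 0 0;0.53 0 0 0 0 0 0;0.53 0 0 0 0 0 0;0.53 0 0 -0.2 0 0 0;0.53 0 0 -0.4 0 0 0;0.53 0 0 -0.55 0 0 0;0.53 0 0 -0.55 0 0 0;0.53 0 0 -0.55 0 0 0' 40
cat > chk.py <<'E'
from jpath import *
import sys
tag=sys.argv[1]
grab('wrist','k'+tag+'w')
for n in ('scene','side'):
    f=grab(n); P=cloud(f); hsv=cv2.cvtColor(f['img'],cv2.COLOR_RGB2HSV)
    h,s,v=[hsv[...,i].astype(int) for i in range(3)]
    y0,x0=(140,190) if n=='scene' else (150,210)
    cv2.imwrite(f'pics/k{tag}{n}.png',cv2.resize(f['img'][y0:y0+190,x0:x0+260,::-1],None,fx=3,fy=3))
    q=P-O; rx=q@U; ry=q@V; z=P[...,2]
    m=((h<6)|(h>174))&(s>150)&(v>90)&(z>.06)&(z<.11)&(rx>-.055)&(rx<0)
    k,l,st,c=cv2.connectedComponentsWithStats(m.astype(np.uint8))
    for i in range(1,k):
        if st[i,4]>3:
            t=ray(f,*c[i],.091)-O; print(n,'stud',c[i].round(1),'rack x,y',(t@U).round(4),(t@V).round(4))
    m=(rx>-.066)&(rx<.06)&(z>.0725)&(z<.1)&(h>8)&(h<26)&(s<150)
    for i,y in enumerate((.108,.036,-.036,-.108)):
        mm=(rx>-.02)&(rx<.06)&(abs(ry-y)<.018)&(z>.072)&(z<.083)
        if mm.sum()>15:
            a=np.c_[rx[mm],np.ones(mm.sum())]; 
            print(n,'slot',i,mm.sum(),'z fit slope',np.linalg.lstsq(a,z[mm],rcond=None)[0].round(3),'y',np.linalg.lstsq(a,ry[mm]-y,rcond=None)[0].round(3),'xmax',rx[(abs(ry-y)<.018)&(z>.055)&(z<.083)&(rx<.12)].max().round(3))
    m=(h>22)&(h<33)&(s>180)&(v>110)&(z>.05)&(abs(rx+.128)<.03)
    if m.sum(): print(n,'knob',rx[m].mean().round(4),ry[m].min().round(4),ry[m].max().round(4),z[m].max().round(4))
E
python3 chk.py a
```

```text
t: 60.6
eef_pos: [0.4898, 0.345, 0.1816]
ee_rot: [-3.139, -0.608, -1.695]
force: [-0.7, 0.7, -0.1]
width: 0.0411
scene stud [420.  224.5] rack x,y -0.0315 0.1101
scene stud [398.9 238.4] rack x,y -0.0315 0.0394
scene stud [350.6 264.8] rack x,y -0.0429 -0.1058
scene slot 0 250 z fit slope [-0.003  0.077] y [-0.003 -0.001] xmax 0.052
scene slot 1 274 z fit slope [-0.002  0.077] y [ 0.009 -0.001] xmax 0.052
scene slot 3 238 z fit slope [-0.004  0.077] y [-0.  0.] xmax 0.041
scene knob -0.1236 0.0271 0.0465 0.1212
```

View pics/kaw.png

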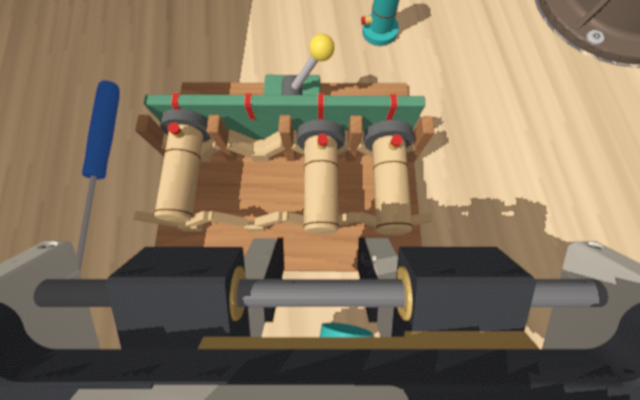

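View pics/kascene.png

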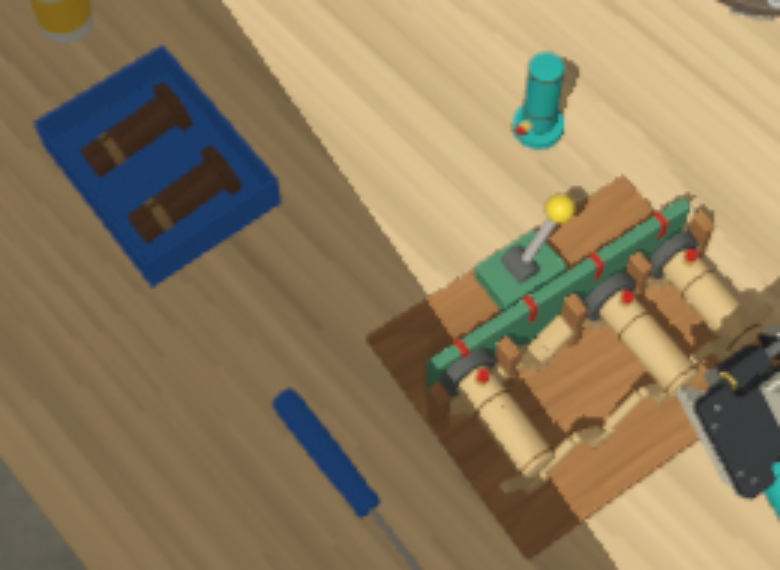

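All three feet are level in their slots with studs up. Offsets from the slot points are under 8 mm. Both rejects are in the tray. Now the lever.

```bash
python3 - <<'E'
from jpath import *
p=O-.126*U+.1*V+Z*.22; print(p)
e,q=ik(p,down(YR),arm.get_state()['q']); print(e,q)
hpath(q,2,.27)
E
```

```text
[0.40080912 0.14201883 0.22      ]
4.655309384634495e-11 [ 8.09264053e-01 -6.42041016e-02 -5.12585274e-01 -1.95614209e-10
 -1.12241515e+00 -9.36467726e-01]
1 0.475 0.066 -0.038 -0.042 -0.297 -0.019 rows 2.9 at [0.455 0.235 0.27 ] ik 0.0 q [ 0.94  0.21 -0.17  0.1  -1.47 -1.08]
2 0.264 0.133 0.264 0.046 -0.289 0.009 rows 2.4 at [0.401 0.142 0.22 ] ik 0.0 q [ 0.81 -0.06 -0.51 -0.   -1.12 -0.94]
```

```bash
python3 -m inch '1 0 0 -0.25 0 0 0;1 0.3 0.066 -0.2 -0.042 -0.297 -0.019;1 0.475 0.066 -0.038 -0.042 -0.297 -0.019;1 0.475 0.066 -0.038 -0.042 -0.297 -0.019;1 0.475 0.066 -0.038 -0.042 -0.297 -0.019;1 0.475 0.066 -0.038 -0.042 -0.297 -0.019'
python3 -m inch '1 0.264 0.133 0.264 0.046 -0.289 0.009;1 0.264 0.133 0.264 0.046 -0.289 0.009;1 0.264 0.133 0.264 0.046 -0.289 0.009;1 0.264 0.133 0.264 0.046 -0.289 0.009;1 0.264 0.133 0.264 0.046 -0.289 0.009'
python3 - <<'E'
from jpath import *
go(O-.126*U+.1*V+Z*.097,down(YR))
E
python3 chk.py b
```

```text
t: 61.35
eef_pos: [0.4554, 0.2337, 0.2712]
ee_rot: [3.092, -0.3, -1.683]
force: [-0.2, 0.8, 0.0]
width: 0.0019
t: 61.85
eef_pos: [0.4017, 0.143, 0.2204]
ee_rot: [-3.141, 0.001, -1.698]
force: [0.9, 1.3, 0.3]
width: 0.0004
 t 61.9 w 0.0004 F [0.9 1.3 0.3] d [0.004 0.003 0.411] r [-0.001  0.001  0.   ] rows 2.5
scene stud [420.2 224.5] rack x,y -0.0312 0.1104
scene stud [398.9 238.4] rack x,y -0.0315 0.0394
scene stud [350.6 264.8] rack x,y -0.0429 -0.1058
scene slot 0 256 z fit slope [0.001 0.077] y [-0.005 -0.001] xmax 0.053
scene slot 1 273 z fit slope [0.013 0.077] y [ 0.025 -0.001] xmax 0.052
scene slot 3 251 z fit slope [-0.019  0.077] y [-0.004 -0.001] xmax 0.042
scene knob -0.1236 0.0259 0.0467 0.1212
side stud [280.1 240.9] rack x,y -0.0455 -0.1079
side stud [319.8 262. ] rack x,y -0.0333 0.037
side stud [341.8 271.9] rack x,y -0.0329 0.108
side slot 0 206 z fit slope [-0.008  0.077] y [-0.017 -0.   ] xmax 0.053
side slot 1 202 z fit slope [0.006 0.077] y [0.006 0.001] xmax 0.052
side slot 3 139 z fit slope [-0.007  0.077] y [-0.03   0.001] xmax 0.041
side knob -0.1237 0.0337 0.0397 0.1175
```

View pics/kbw.png

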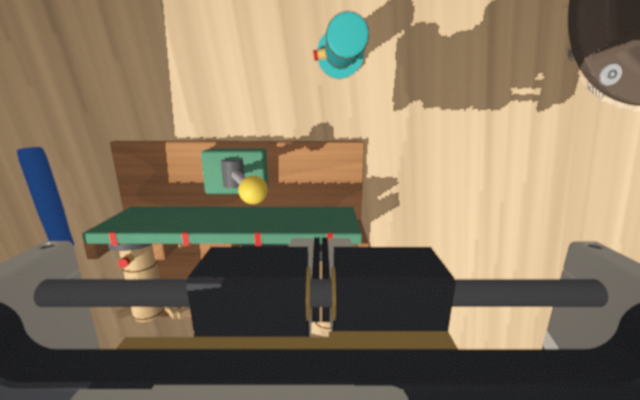

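```bash
python3 -m inch '1 0.004 0.003 0.2 0 0 0;1 0.004 0.003 0.35 0 0 0;1 0.004 0.003 0.411 0 0 0;1 0.004 0.003 0.411 0 0 0;1 0.004 0.003 0.411 0 0 0'
python3 -m inch '1 0 -0.05 0 0 0 0;1 0 -0.1 0 0 0 0;1 0 -0.14 0 0 0 0;1 0 -0.17 0 0 0 0;1 0 -0.2 0 0 0 0;1 0 -0.23 0 0 0 0;1 0 -0.26 0 0 0 0;1 0 -0.28 0 0 0 0;1 0 -0.3 0 0 0 0;1 0 -0.3 0 0 0 0'
python3 chk.py c | grep knob; python3 -c "
from plan import *
s=arm.get_state();p=s['eef_pos']-O;print(p@U,p@V,p[2],s['force'])"
```

```text
t: 62.5
eef_pos: [0.4013, 0.1429, 0.0977]
ee_rot: [-3.141, 0.001, -1.697]
force: [0.1, 0.1, 0.8]
width: 0.0007
t: 63.5
eef_pos: [0.4906, 0.1306, 0.0974]
ee_rot: [-3.14, 0.002, -1.698]
force: [-0.2, -0.6, -0.2]
width: 0.0001
scene knob -0.1247 -0.0256 -0.0137 0.124
-0.12604358427118886 0.0102805152264972 0.09753232709136739 [ 1.01208484 -0.59252059  1.09405122]
```

View pics/kcscene.png

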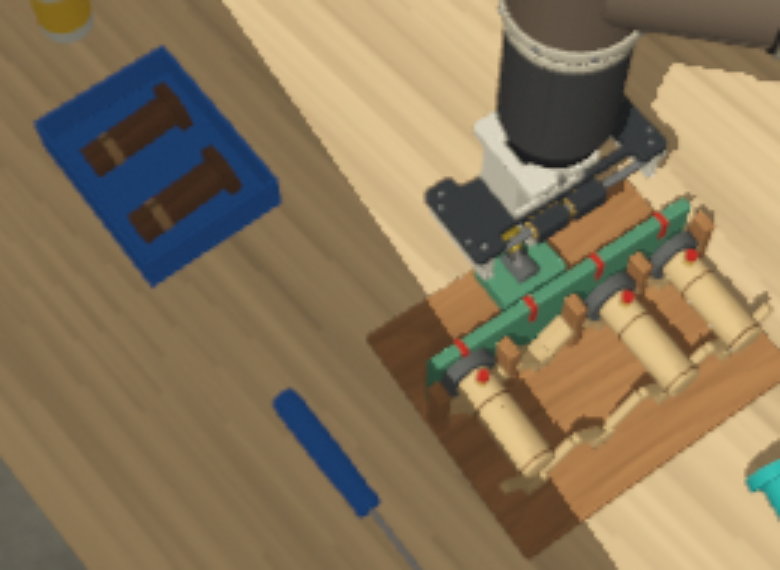

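```bash
python3 -m inch '1 0 -0.02 0 0 0 0;1 0 -0.035 0 0 0 0;1 0 -0.05 0 0 0 0;1 0 -0.06 0 0 0 0;1 0 -0.06 0 0 0 0'
python3 -c "
from plan import *
s=arm.get_state();p=s['eef_pos']-O;print(p@U,p@V,p[2],s['force'])"
python3 -m inch '1 0 -0.007 0 0 0 0;1 0 -0.014 0 0 0 0;1 0 -0.014 0 0 0 0'
```

```text
t: 64.15
eef_pos: [0.5083, 0.1283, 0.0976]
ee_rot: [-3.14, 0.002, -1.698]
force: [-0.7, 1.0, -0.4]
width: 0.0005
-0.1259404574438212 -0.00840478328386958 0.09757623649225308 [-0.69610011  1.03258457 -0.44522706]
t: 64.45
eef_pos: [0.5097, 0.1278, 0.0973]
ee_rot: [3.139, 0.001, -1.699]
force: [-12.2, 5.1, 6.0]
width: 0.0008
```

Force rose to 13 N, so the lever is at its end stop. Back off and go up.

```bash
python3 -m inch '1 0 0.05 0 0 0 0;1 0 0.15 0 0 0 0;1 0 0.25 -0.1 0 0 0;1 0 0.25 -0.3 0 0 0;1 0 0.25 -0.5 0 0 0;1 0.2 0.25 -0.7 0 0 0;1 0.2 0.25 -0.7 0 0 0;1 0.2 0.25 -0.7 0 0 0;1 0.2 0.25 -0.7 0 0 0'
python3 chk.py d
python3 -c "
from plan import *
print(arm.get_state()['eef_pos'])"
```

```text
t: 65.35
eef_pos: [0.4296, 0.0772, 0.3085]
ee_rot: [-3.138, 0.005, -1.699]
force: [-0.5, 0.5, -1.1]
width: 0.0001
scene stud [420.2 224.5] rack x,y -0.0312 0.1104
scene stud [398.9 238.4] rack x,y -0.0315 0.0394
scene stud [350.6 264.8] rack x,y -0.0429 -0.1058
scene slot 0 253 z fit slope [-0.004  0.077] y [ 0.022 -0.002] xmax 0.053
scene slot 1 272 z fit slope [0.009 0.077] y [-0.006 -0.   ] xmax 0.052
scene slot 3 242 z fit slope [-0.009  0.077] y [-0.016  0.   ] xmax 0.041
scene knob -0.1233 -0.049 -0.0289 0.1192
side stud [280.1 240.9] rack x,y -0.0455 -0.1079
side stud [320. 262.] rack x,y -0.0336 0.0375
side stud [341.8 271.9] rack x,y -0.0329 0.108
side slot 0 204 z fit slope [-0.003  0.077] y [ 0.008 -0.001] xmax 0.053
side slot 1 199 z fit slope [0.001 0.077] y [0.012 0.001] xmax 0.052
side slot 3 136 z fit slope [-0.003  0.077] y [-0.     0.001] xmax 0.04
side knob -0.125 -0.0434 -0.0363 0.1176
[0.42908316 0.07751785 0.30631077]
```

View pics/kdscene.png

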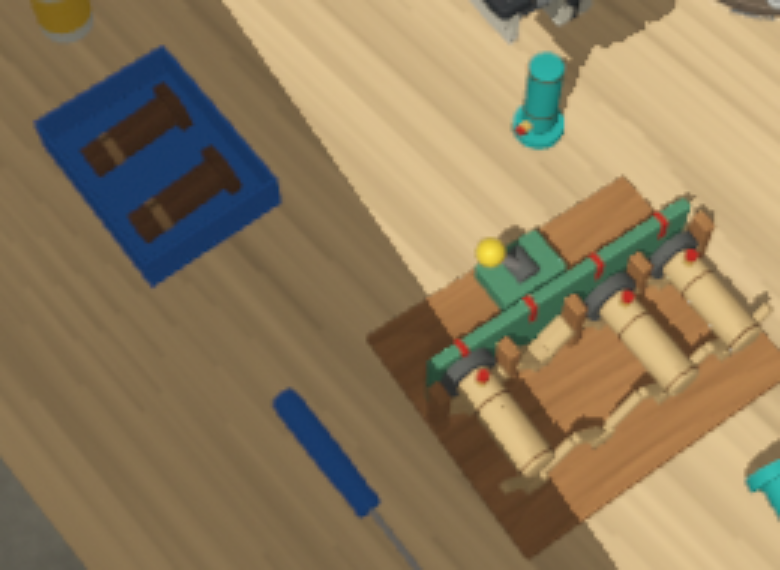

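View pics/kdside.png

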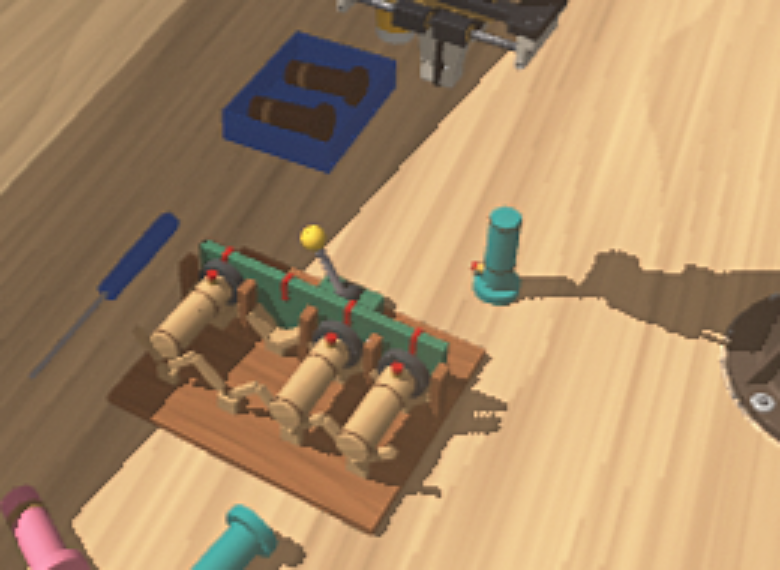

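The views show the knob over at scene crop (490,252), rack y ≈ -39 mm, which is full throw. The three feet are in their slots with studs up, both rejects are in the tray, and the arm is clear at z = 0.31.

```bash
python3 -c "
from station import arm
print(arm.job_done())"
```

```text
the job is handed in; nothing more can be done
None
```

The job is finished and handed in at about 66 s of the 210 s allowed; the simulator gave no verdict.

**What I did:**
- **Spoiled turnings:** I moved both (from slots 2 and 3) into the blue scrap tray.
- **Feet:** there were three. I turned each upright at one spot so its stud faced the gripper, regripped it from the stud side, and laid it in slot 3, 0 or 1.
- **Clamp lever:** I threw it last, with closed fingers, until it hit its end stop. The push there read about 13 N.

**Last checks (scene and side cameras):**
- **Studs:** all three point up, within about 0.1 rad.
- **Foot position along the slot:** about +4 mm from the slot point in slots 0 and 1. Slot 3 is about 7–9 mm closer to the headboard than its point. All are inside the 20 mm limit.
- **Foot level:** the axes look level within the noise of the depth readings. Single slope fits reached about 0.02–0.03 rad, against the 0.12 limit.
- **Lever knob:** at rack y of about -39 mm, which is full throw.
- **Turnings and bystanders:** both turnings lie in the tray. I never pushed the gouge, glue, sanding block or look-alikes; I did not measure them again at the end.

**What failed or disagreed:**
- My first model of the arm's reach was about 9 cm off with the wrist rolled. I caught this and refitted it before any side grasp.
- The two cameras disagreed by up to 9 degrees on the stud angle of one foot. The wrist camera settled it before I gripped that foot.

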